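Plug in, tug-test and box the cold-chain loggers

ROBOT

A 7-joint arm with a two-finger parallel gripper is mounted at the origin on a cart in front of the work surface, level with it; the furniture and walls round the work are solid. World frame = base frame: x ahead of the robot, y to its left, z up, the work surface at z = 0. Lengths are in m, angles in rad, forces in N, time in s.
With the tool pointing down it reaches from about 0.4 to 0.85 m from the base axis. Payload 10.4 kg.
Tool frame: the origin (TCP) lies on the centre line of the jaws, within the pads' length; the fingertips stand 11 mm ahead of it and the grasp point (between the pads) lies 8 mm behind it; z points along the fingers, y is the line along which they close (so a half turn about z gives the same grasp; the last joint's range is limited). The gripper opens to 87 mm and grips with 3 to 60 N. Pads are 19 mm wide; open, the fingers measure 117 mm over their backs; the gripper's body (75 mm by 190 mm) begins 51 mm behind the grasp point.
Start: joints at [-1.197, 0.332, -0.065, 1.46, 0.022, 1.35, -0.088], TCP at [0.242, 0.576, 0.234] pointing down, gripper open.
Joint ranges: [-2.6, 2.6], [-0.5, 2.12], [-1.47, 1.34], [0.16, 2.42], [-1.27, 4.41], [0.06, 2.06], [-2.6, 2.6]. Speed limits (rad/s): [2.22, 2.22, 2.79, 2.79, 3.14, 3.14, 3.14].

INTERFACE

Orientations are given as a unit quaternion [x, y, z, w].
In Python, from bench import r gives the robot as it stands.
- The arm moves only by the shell command python3 -m pendant 'ROWS' [OPENING] [FORCE]. ROWS is JSON, a list of rows, each a list of 4 numbers: the shift along the tool's x, y, z in m, then the turn about the tool's z in rad. A call has 1 to 8 rows; each row shifts and turns the commanded pose from where the row before left it, along the tool's axes as they then stand; what a row does not reach is not made up. A row lasts 1/12 s, in which the tool goes at most 41.7 mm and 7.16 degrees, less where a joint would pass 70% of its speed; a pose out of reach is approached as far as the arm can. A call with a gripper value outside its range is refused whole. OPENING is the opening, from 0 (shut) to 1 (fully open), set as the call begins (- or left out, the last holds). The fingers move at their own pace and stop on an object; FORCE is the grip in N (left out, the last holds). Time passes only in rows, so rows that do not move let the fingers close. It gives the time, the measured TCP pose, the force, the opening and the grip force at its end, in the units of the state.
- r.read_state(): the state, without advancing time (a new reading comes with each control period).
- r.camera(name): name is "scene" or "top"; returns a dict with "img" (480x640x3 uint8, red, green, blue), "camera_matrix" (3x3 intrinsics, pixels), "xyz" and "attitude" of the camera in the world. Camera axes: x right, y down, z forward; pixel columns grow to the right and rows downward; lengths in m; the calibration is good to about 2 mm. A picture is of the moment at which its call begins. There is no depth.
- r.close_job(): hands the job in; it is judged then, once.
Trained networks look in the newest picture that a camera, given by its name, has taken for a name from the list of things; names that differ only in an ending like _2 or _b are one class to them, and where a whole thing is asked for, a point or a joint stands for the part that bears it (a point fixed in the world has none). Each returns a list of dicts, best first, with "score" (0 to 1); they miss things now and then, are a little off and sometimes report something else, mostly with a low value. They report only what shows in the picture. A call takes as long as a camera call.
- r.outline_of(thing, camera): "mask" (480x640 bool, what is visible of it) and "bbox" ([centre column, centre row, width, height] in pixels, round what is visible of it).
The state is a dict: "time": time; "joint_positions": joint angles; "joint_vel": joint speeds; "joint_torque": joint torques, N m; "ee_pos": TCP position; "eef_rot": TCP orientation; "ft_force": force on the tool from outside, world axes, zero at the start; "torque": the same for the moment, N m; "width": finger opening in m; "grip_force": force on a finger pad.
Only numpy, scipy, OpenCV 4.12 (cv2) and the standard library are available. Lean on these libraries where they do the work, as an engineer would, in place of code of your own. Each camera call takes 0.05 s, during which the arm holds its last target. There are 200 camera calls.

TASK

Plug every temperature logger on the worktop into a socket of its own in the open shipping carton, pressed fully home, then prove that it holds: pull each straight up with rising force until its socket insert has crept up far enough for the green band to show, and stop before the red band shows. When all are plugged in and proved, fold the two end flaps down and then the top flap down over them, so that the carton is closed, and leave the bottles standing round the work where they are.

Things in the scene. Friction and masses are not known exactly. Their poses are not given: they have to be found in the camera images.
- shipper: cardboard shipping carton, fixed to the worktop, 130 (its x) x 264 (its y) x 88 mm high, walls 4 mm, open at the top. Origin: centre of its underside; its -x side (with a paper label) faces roughly to the robot, z up. Inside is a white dock whose top face is 30 mm above the worktop, with four grey socket inserts in a row along y, 56 mm apart, at x = 0 and y = +84, +28, -28, -84 mm
- socket_1 (a joint): rise (m) of the socket insert at the carton's y = +84 mm; 0 = flush with the dock. It is a proof-load slide: it does not move until pulled up with about 7 N, then creeps up with 0.3 N more for every mm, and it stays where it is left (pressing down hard sends it back). The sides of the insert show grey for the first 3 mm of rise, then green, and red from 9 mm on
- socket_2 (a joint): the same for the insert at y = +28 mm
- socket_3 (a joint): the same for the insert at y = -28 mm
- socket_4 (a joint): the same for the insert at y = -84 mm
- socket_1_mouth (a point): centre of the mouth of socket 1, on the insert's top face, rising with it; axes as the carton's. The insert is 48 (x) x 40 (y) mm; the hole is 34 (x) x 26 (y) mm with a 1.5 mm chamfer, 20 mm deep, with a spring catch in its two y walls that snaps over the logger's barb (about 4 to 8 N to push in) and then holds it against pulls of 20 N and more
- socket_2_mouth (a point): the same for socket 2
- socket_3_mouth (a point): the same for socket 3
- socket_4_mouth (a point): the same for socket 4
- logger_blue: blue plug-in temperature logger, 60 g, 64 mm high, stands upright at the start. Origin: centre of the foot's underside, z up. Slippery black foot 32 (x) x 24 (y) mm, tapered below, up to 18 mm; flange 38 x 32 mm from 18 to 26 mm, rests on the insert when fully home (origin 18 mm below the mouth); grip 30 (x) x 22 (y) mm from 26 to 64 mm. Goes in either way round, its x along the carton's x. May be absent
- logger_orange: orange logger, otherwise as the blue one; may be absent
- logger_white: white logger, otherwise as the blue one; may be absent
- logger_yellow: yellow logger, otherwise as the blue one; may be absent
- flap_left (a joint): angle (rad) of the end flap hinged on the carton's +y wall: 0 = folded down level over the carton, 1.57 = upright, more = leaning outward. 116 mm (x) by 36 mm long, 3 mm thick; stiff hinge, stays where it is left
- flap_left_hinge (a point): middle of the hinge line of the left flap, 88 mm above the worktop; the hinge runs along the carton's x. The point turns with the flap
- flap_right (a joint): the same for the end flap hinged on the carton's -y wall
- flap_right_hinge (a point): middle of the hinge line of the right flap, 88 mm above the worktop
- top_flap (a joint): angle (rad) of the top flap hinged on the carton's far (+x) wall: 0 = folded down level over the whole carton, 1.57 = upright, more = leaning away from the robot. 130 mm long, 264 mm wide, 3 mm thick, with a 16 mm lip along its free edge that points into the carton side; stiff hinge, stays where it is left
- top_flap_hinge (a point): middle of the hinge line of the top flap, 92 mm above the worktop; the hinge runs along the carton's y. The point turns with the flap
- buffer: white dropper bottle with blue cap, 30 mm across, 78 mm high, bystander; origin at the centre of its underside
- stain: brown dropper bottle with black cap, 34 mm across, 85 mm high, bystander; origin at the centre of its underside
- antisera: white dropper bottle with yellow cap, 22 mm across, 58 mm high, bystander; origin at the centre of its underside

How it is judged:
By the outcome, as a careful person would: the job done as asked, in the order asked, and still so for the second after the job is handed in, with the robot touching nothing.
Of logger_blue, logger_orange, logger_white, logger_yellow only 3 to 4 are there at a start; the rules pass over those that are not, and their reading is None.
At some moment in a run one of logger_blue, logger_orange, logger_white, logger_yellow may be knocked a few centimetres aside while the robot is not near it.
It also fails if it takes over 210 s, if anything falls off the work surface, if the arm or the gripper's body presses on something with over 40 N, if the wrist force passes 120 N, or if a joint passes its speed limit or range.

## Working session

There is one attempt and no reset: what is moved stays moved. The work goes in short steps, Python scripts to look and compute and a shell command to move; the robot and the scene stay as the last step left them, time stands still between calls to the robot, and variables do not carry over. Pictures are saved under pics/ and viewed, at most 14 in all, crops included, and the job is handed in when it is done.

```bash
ls; mkdir -p pics; python3 - <<'E'
from bench import r
import cv2,numpy as np
s=r.read_state();print({k:np.round(v,3).tolist() for k,v in s.items()})
for n in("scene","top"):
    c=r.camera(n);print(n,c["camera_matrix"],c["xyz"],c["attitude"])
    cv2.imwrite(f"pics/{n}0.png",c["img"][:,:,::-1])
E
```

```text
pics
{'time': 0.0, 'joint_positions': [-1.197, 0.333, -0.065, 1.461, 0.022, 1.35, -0.089], 'joint_vel': [-0.001, -0.002, 0.0, -0.0, 0.001, -0.0, -0.001], 'joint_torque': [0.0, -62.324, 0.025, -38.991, -0.061, 0.039, 0.0], 'ee_pos': [0.241, 0.576, 0.233], 'eef_rot': [0.197, 0.98, -0.001, -0.0], 'ft_force': [-0.768, 0.267, 0.857], 'torque': [0.003, 0.032, 0.001], 'grip_force': 0.0, 'width': 0.087}
scene [[548.30816417   0.         309.30912838]
 [  0.         548.30816417 233.07906687]
 [  0.           0.           1.        ]] [-0.30726713  0.72316512  0.7952895 ] [-0.33352123  0.81576103 -0.4333491   0.18843058]
top [[614.9128962    0.         312.41292588]
 [  0.         614.9128962  248.45211552]
 [  0.           0.           1.        ]] [ 0.24243711 -0.02978193  1.65816269] [ 0.70921155 -0.70141078  0.05474277 -0.04522295]
```

View pics/scene0.png

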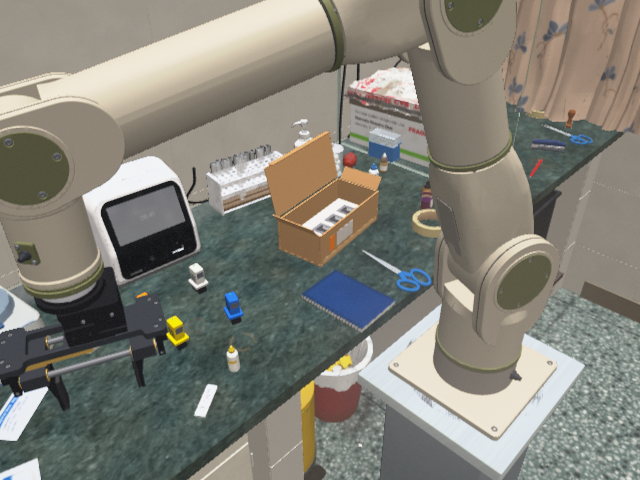

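View pics/top0.png

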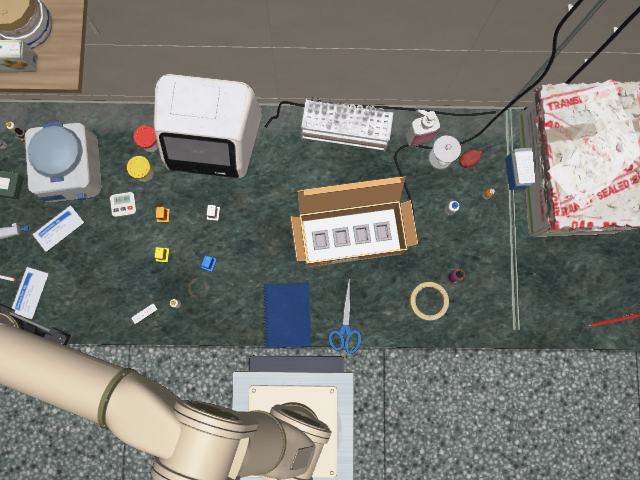

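The scene shows four loggers, from the top view: orange (162,214), white (212,212), yellow (161,255) and blue (208,263). The carton is open at about (355,235), with the antisera at (174,303), buffer at (453,207) and stain at (456,274). Next I'll fit the poses.

```bash
cat > h.py <<'E'
from bench import r
import cv2,numpy as np
from scipy.spatial.transform import Rotation as R
from scipy.optimize import minimize
C={}
def snap(*names):
    for n in names: C[n]=r.camera(n)
def proj(P,n):
    c=C[n];q=R.from_quat(c["attitude"]).inv().apply(np.asarray(P,float)-c["xyz"])@c["camera_matrix"].T
    return q[:,:2]/q[:,2:]
def ray(uv,n,z):
    c=C[n];d=R.from_quat(c["attitude"]).apply(np.linalg.inv(c["camera_matrix"])@[uv[0],uv[1],1]);o=np.array(c["xyz"])
    return o+d*(z-o[2])/d[2]
def box(x,y,z0,z1):
    return np.array([[a*x/2,b*y/2,z] for a in(-1,1) for b in(-1,1) for z in(z0,z1)])
LOG=[box(30,22,26,64)/1e3,box(38,32,18,26)/1e3,box(31,23,0,18)/1e3]
S=4
def sil(parts,p,n,z=0):
    m=np.zeros((480*S,640*S),np.uint8);T=R.from_euler('z',p[2])
    for b in parts:
        uv=proj(T.apply(b)+[p[0],p[1],z],n)
        cv2.fillConvexPoly(m,cv2.convexHull(((uv+.5)*S-.5).round().astype(np.int32)),1)
    return m
def best(name,n,thr=.3):
    o=r.outline_of(name,n);return o[0] if o and o[0]["score"]>thr else None
def fit(masks,parts,p0,z=0):
    big={}
    for n,m in masks.items():
        big[n]=np.kron(m,np.ones((S,S),np.uint8))
    def cost(p):
        return sum(1-(s&b).sum()/max(1,(s|b).sum()) for n,b in big.items() for s in[sil(parts,p,n,z)])
    res=[minimize(cost,[p0[0],p0[1],a],method='Nelder-Mead',options=dict(initial_simplex=[[p0[0]+dx,p0[1]+dy,a+da] for dx,dy,da in((0,0,0),(.006,0,0),(0,.006,0),(0,0,.3))],maxfev=70)) for a in(0,.8,1.57,2.4)]
    q=min(res,key=lambda t:t.fun);return q.x,q.fun
def logger(col,cams=("top","scene"),z=0):
    d={n:best("logger_"+col,n) for n in cams};d={n:o for n,o in d.items() if o}
    if not d:return None
    n=next(iter(d));p0=ray(d[n]["bbox"][:2],n,.03+z)
    p,f=fit({n:o["mask"].astype(np.uint8) for n,o in d.items()},LOG,p0,z)
    return p,f,{n:round(o["score"],2) for n,o in d.items()}
E
cat > m1.py <<'E'
from h import *
snap("top","scene")
for c in("blue","orange","white","yellow"):
    print(c,logger(c))
for n in("top","scene"):
  for t in("socket_1","socket_1_mouth","shipper","flap_left","flap_right","top_flap","buffer","stain","antisera"):
    for o in r.outline_of(t,n)[:5]:
        m=o["mask"]; v=cv2.moments(m.astype(np.uint8))
        cc=(v['m10']/max(1,v['m00']),v['m01']/max(1,v['m00']))
        print(n,t,round(o["score"],2),np.round(cc,1),np.round(o["bbox"],0),np.round(ray(cc,n,.03),3)[:2],int(m.sum()))
E
python3 m1.py
```

```text
blue (array([ 0.43246069,  0.22702586, -0.34286916]), np.float64(1.0912131346913956), {'top': 0.7, 'scene': 0.66})
orange (array([0.56134539, 0.35286453, 0.0163303 ]), np.float64(0.12048540884137537), {'top': 0.52})
white (array([ 0.56873655,  0.22131237, -0.00494613]), np.float64(0.36181265133157703), {'top': 0.76, 'scene': 0.81})
yellow (array([ 0.45510068,  0.35291865, -0.15020923]), np.float64(0.45796430989196535), {'top': 0.46, 'scene': 0.89})
top socket_1 0.85 [381.9 231.7] [384. 232.  17.  16.] [ 0.522 -0.237] 269
top socket_1 0.73 [361.4 234. ] [362. 233.  18.  16.] [ 0.515 -0.182] 280
top socket_1 0.59 [341.  236.4] [341. 237.  16.  20.] [ 0.508 -0.127] 277
top socket_1 0.51 [320.3 239.7] [320. 241.  18.  21.] [ 0.498 -0.071] 268
top socket_1_mouth 0.61 [320.  239.7] [320. 239.  16.  18.] [ 0.498 -0.071] 265
top socket_1_mouth 0.3 [208.9 262.6] [206. 265.  16.  17.] [0.433 0.224] 170
top shipper 0.69 [352.9 222.1] [352. 222. 130.  93.] [ 0.548 -0.159] 8965
top flap_left 0.66 [297.8 238.3] [299. 240.  10.  45.] [ 0.501 -0.011] 428
top flap_left 0.44 [213.1 212.8] [212. 213.  
[... 963 characters left out ...]
 [ 0.768 -0.295] 3584
scene shipper 0.25 [294.3 225.1] [297. 226.  44.  24.] [ 0.572 -0.08 ] 172
scene flap_left 0.59 [297.4 226.4] [299. 227.  39.  17.] [ 0.562 -0.081] 176
scene flap_left 0.39 [177.  333.4] [178. 335.  27.  41.] [0.454 0.355] 473
scene flap_right 0.95 [360.5 177.8] [363. 180.  40.  20.] [ 0.617 -0.394] 555
scene flap_right 0.23 [319.2 201. ] [323. 203. 121. 135.] [ 0.611 -0.213] 10000
scene top_flap 0.78 [300.8 172.9] [301. 173.  75.  87.] [ 0.769 -0.295] 3627
scene stain 0.74 [176.5 333.6] [178. 332.  23.  34.] [0.454 0.356] 458
scene stain 0.6 [425.9 197.4] [426. 196.  17.  26.] [ 0.409 -0.43 ] 257
scene antisera 0.64 [232.8 360.2] [234. 359.  13.  22.] [0.317 0.323] 260
```

```bash
cat > ov.py <<'E'
from h import *
def overlay(items,n,x0,y0,w,h,k,fn):
    im=C[n]["img"][:,:,::-1][y0:y0+h,x0:x0+w];im=cv2.resize(im,None,fx=k,fy=k,interpolation=cv2.INTER_NEAREST)
    for parts,p,z in items:
        T=R.from_euler('z',p[2])
        for b in parts:
            uv=(proj(T.apply(b)+[p[0],p[1],z],n)+.5-[x0,y0])*k
            cv2.polylines(im,[cv2.convexHull(uv.astype(np.float32)).round().astype(np.int32)],True,(0,0,255),1)
    cv2.imwrite(fn,im);return im
E
python3 - <<'E'
from ov import *
snap("top","scene")
its=[];
for c in("blue","orange","white","yellow"):
    o=logger(c,("top",));print(c,o);its.append((LOG,o[0],0))
SH=[box(130,264,0,88)/1e3]+[box(48,40,29,30)/1e3+[0,y,0] for y in(.084,.028,-.028,-.084)]
its.append((SH,(.511,-.154,.144),0))
a=overlay(its,"top",145,170,280,115,2.85,"pics/t1.png")
b=overlay(its,"scene",150,120,250,240,3,"pics/s1.png")
a1=overlay(its,"top",145,195,85,80,5,"pics/t1.png");b1=overlay(its,"scene",150,250,100,110,4,"pics/s2.png")
c=overlay(its,"top",285,170,140,100,4,"pics/t3.png")[:,:];d=overlay(its,"scene",260,130,130,140,3,"pics/s3.png")
W=np.zeros((600*2,1100,3),np.uint8)
def put(i,y,x):W[y:y+i.shape[0],x:x+i.shape[1]]=i
put(a1,0,0);put(c,0,430);put(b1,405,0);put(d,405,430)
cv2.imwrite("pics/m1.png",W[:845,:1000])
E
python3 -c "
import cv2;i=cv2.imread('pics/m1.png');h,w=i.shape[:2];i=i[:,:995];k=min(800/i.shape[1],600/h);cv2.imwrite('pics/m1.png',cv2.resize(i,None,fx=k,fy=k,interpolation=cv2.INTER_AREA))"
```

```text
blue (array([ 0.4332987 ,  0.22634649, -0.33691447]), np.float64(0.1776992287917738), {'top': 0.44})
orange NoneTraceback (most recent call last):
  File "<stdin>", line 5, in <module>
TypeError: 'NoneType' object is not subscriptable
[ WARN:0@0.011] global loadsave.cpp:275 findDecoder imread_('pics/m1.png'): can't open/read file: check file path/integrity
Traceback (most recent call last):
AttributeError: 'NoneType' object has no attribute 'shape'
```

```bash
cat >> ov.py <<'E'
def tile(rows,fn):
    rows=[np.hstack([cv2.copyMakeBorder(i,0,max(j.shape[0] for j in r_)-i.shape[0],0,4,0) for i in r_]) for r_ in rows]
    w=max(i.shape[1] for i in rows);im=np.vstack([cv2.copyMakeBorder(i,0,4,0,w-i.shape[1],0) for i in rows])
    k=min(800/im.shape[1],600/im.shape[0],1);cv2.imwrite(fn,cv2.resize(im,None,fx=k,fy=k,interpolation=cv2.INTER_AREA))
E
python3 - <<'E'
from ov import *
snap("top","scene")
its=[];P0=dict(blue=(.433,.226,-.337),orange=(.561,.353,.016),white=(.5687,.2213,0),yellow=(.455,.353,-.15))
for c in P0:
    o=logger(c,("top",));print(c,o);its.append((LOG,o[0] if o else P0[c],0))
SH=[box(130,264,0,88)/1e3]+[box(48,40,29,30)/1e3+[0,y,0] for y in(.084,.028,-.028,-.084)]
its.append((SH,(.511,-.154,.144),0))
tile([[overlay(its,"top",148,197,80,80,5,"pics/x.png"),overlay(its,"top",285,175,140,95,4,"pics/x.png")],
[overlay(its,"scene",155,255,100,105,4,"pics/x.png"),overlay(its,"scene",260,130,130,140,3,"pics/x.png")]],"pics/m1.png")
E
```

```text
blue (array([ 0.4339173 ,  0.22589782, -0.31683257]), np.float64(0.09209302325581392), {'top': 0.72})
orange (array([0.56185297, 0.35309008, 0.0023763 ]), np.float64(0.12553863832232115), {'top': 0.5})
white (array([ 0.56914377,  0.21945804, -0.10303076]), np.float64(0.11492122335495825), {'top': 0.59})
yellow (array([0.45495174, 0.35059758, 3.09166073]), np.float64(0.1857988165680473), {'top': 0.58})
```

View pics/m1.png

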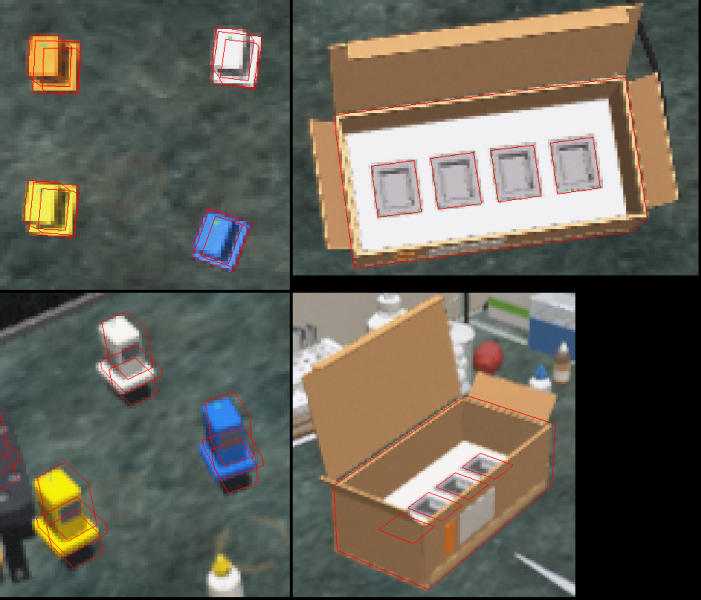

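```bash
cat > plan.py <<'E'
import sys
from h import *
def pose():
    s=r.read_state();M=R.from_quat(s["eef_rot"]).as_matrix();return np.array(s["ee_pos"]),np.arctan2(-M[0,1],M[1,1]),s
def plan(x,y,z,psi):
    p,a,s=pose();d=np.array([x,y,z])-p;t=-(psi-a)
    X=np.array([-np.cos(psi),-np.sin(psi),0]);Y=np.array([-np.sin(psi),np.cos(psi),0])
    print("turn %.3f (%d rows); then x %.4f y %.4f z %.4f | xy %d rows, z %d rows at 38mm"%(t,np.ceil(abs(t)/.12),d@X,d@Y,-d[2],np.ceil(np.hypot(d@X,d@Y)/.038),np.ceil(abs(d[2])/.038)))
SO=np.array([.511,-.154]);SY=.144
def sock(i,dx=0):
    y=[.084,.028,-.028,-.084][i-1];return SO+np.array([-np.sin(SY),np.cos(SY)])*y+np.array([np.cos(SY),np.sin(SY)])*dx
if __name__=="__main__":
    a=sys.argv[1:]
    if a[0]=="s": q=sock(int(a[1]));plan(q[0],q[1],float(a[2]),SY)
    else: plan(*map(float,a))
    p,t,s=pose();print(np.round(p,4),round(t,3),"F",np.round(s["ft_force"],1),"t",round(s["time"],1),"w",round(s["width"],4),"q",np.round(s["joint_positions"],2))
E
python3 plan.py .455 .351 .15 -.06
```

```text
turn -0.337 (3 rows); then x -0.2266 y -0.2122 z 0.0836 | xy 9 rows, z 3 rows at 38mm
[0.2415 0.5764 0.2336] -0.397 F [-0.5  0.3  0.1] t 2.0 w 0.087 q [-1.2   0.33 -0.06  1.46  0.02  1.35 -0.09]
```

```bash
python3 -m pendant '[[0,0,0,-0.112],[0,0,0,-0.112],[0,0,0,-0.112],[-0.025,-0.0235,0,0],[-0.025,-0.0235,0,0],[-0.025,-0.0235,0,0],[-0.025,-0.0235,0,0],[-0.025,-0.0235,0,0]]' 1
python3 -m pendant '[[-0.025,-0.0235,0.01,0],[-0.025,-0.0235,0.01,0],[-0.025,-0.0235,0.01,0],[-0.025,-0.0235,0.01,0],[0,0,0.02,0],[0,0,0.02,0],[0,0,0,0]]'
python3 plan.py .455 .351 .048 -.06
```

```text
time: 2.67
ee_pos: [0.3601, 0.4503, 0.2337]
eef_rot: [0.03, 1.0, 0.0, 0.0]
ft_force: [0.7, 1.0, -0.4]
width: 0.0868
grip_force: 0.0
time: 3.25
ee_pos: [0.4521, 0.3498, 0.1499]
eef_rot: [0.031, 1.0, -0.002, -0.002]
ft_force: [-1.0, 0.1, -0.7]
width: 0.0873
grip_force: 0.0
turn -0.002 (1 rows); then x -0.0028 y 0.0013 z 0.1019 | xy 1 rows, z 3 rows at 38mm
[0.4521 0.3498 0.1499] -0.062 F [-1.   0.1 -0.7] t 3.2 w 0.0873 q [-0.79  0.28  0.06  1.71 -0.02  1.16  0.78]
```

```bash
python3 -m pendant '[[-0.003,0.001,0.034,0],[0,0,0.034,0],[0,0,0.034,0],[0,0,0,0],[0,0,0,0]]'
python3 -m pendant '[[0,0,0,0],[0,0,0,0],[0,0,0,0],[0,0,0,0],[0,0,0,0],[0,0,0,0],[0,0,0,0],[0,0,0,0]]' 0 30
python3 - <<'E'
from ov import *
from plan import pose
snap("top","scene");p,a,s=pose();print(np.round(p,4),round(a,3),s["width"],s["grip_force"])
o=logger("yellow");print(o)
its=[(LOG,(p[0],p[1],a),p[2]-.048)]
tile([[overlay(its,"top",130,220,70,70,6,"pics/x.png"),overlay(its,"scene",140,290,80,100,5,"pics/x.png")]],"pics/m2.png")
E
```

```text
time: 3.67
ee_pos: [0.4556, 0.3525, 0.0516]
eef_rot: [0.03, 1.0, -0.001, -0.001]
ft_force: [0.6, 0.7, 1.6]
width: 0.0872
grip_force: 0.0
time: 4.33
ee_pos: [0.4563, 0.3525, 0.0516]
eef_rot: [0.03, 1.0, 0.0, 0.0]
ft_force: [-0.2, 0.2, 0.4]
width: 0.0417
grip_force: 0.0
[0.4563 0.3525 0.0515] -0.061 0.033748561233880904 0.0
(array([ 0.51511515, -0.18204138,  3.25551203]), np.float64(1.1849973304858517), {'top': 0.57, 'scene': 0.92})
```

View pics/m2.png

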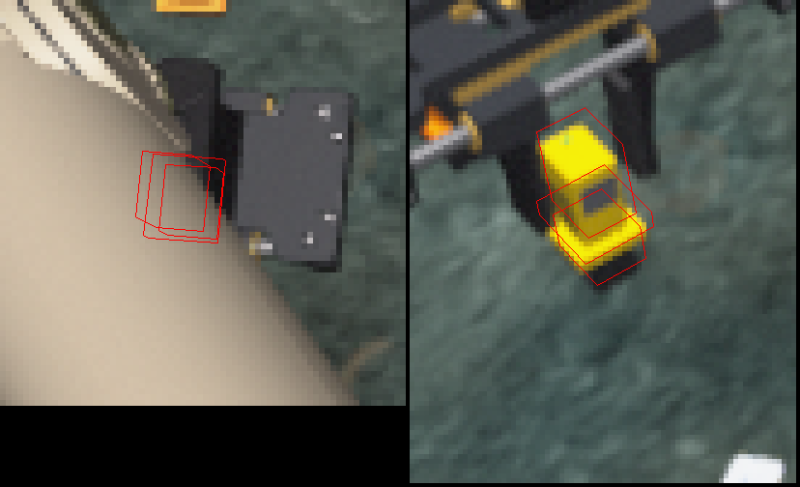

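The scene picture shows the yellow logger between the open fingers, about 1-2 px off the model. I'll finish closing.

```bash
python3 -m pendant '[[0,0,0.003,0],[0,0,0,0],[0,0,0,0],[0,0,0,0],[0,0,0,0]]' 0 30
python3 -m pendant '[[0,0,-0.035,0],[0,0,-0.035,0],[0,0,-0.035,0],[0,0,-0.02,0],[0,0,0,0]]'
python3 plan.py s 4 .17
```

```text
time: 4.95
ee_pos: [0.4568, 0.3536, 0.0502]
eef_rot: [0.03, 1.0, 0.001, 0.001]
ft_force: [-3.7, -1.8, 14.2]
width: 0.0218
grip_force: 30.0
time: 5.37
ee_pos: [0.4582, 0.354, 0.1787]
eef_rot: [0.031, 1.0, 0.003, 0.003]
ft_force: [0.2, 1.4, -0.7]
width: 0.0212
grip_force: 30.0
turn -0.205 (2 rows); then x 0.0207 y -0.5944 z 0.0087 | xy 16 rows, z 1 rows at 38mm
[0.4582 0.354  0.1787] -0.061 F [ 0.2  1.4 -0.7] t 5.4 w 0.0212 q [-0.79  0.26  0.06  1.67 -0.02  1.2   0.79]
```

```bash
python3 -m pendant '[[0,0,-0.02,-0.1],[0,0,-0.01,-0.105],[0.0015,-0.037,0,0],[0.0015,-0.037,0,0],[0.0015,-0.037,0,0],[0.0015,-0.037,0,0],[0.0015,-0.037,0,0],[0.0015,-0.037,0,0]]'
python3 -m pendant '[[0.0015,-0.037,0,0],[0.0015,-0.037,0,0],[0.0015,-0.037,0,0],[0.0015,-0.037,0,0],[0.001,-0.037,0,0],[0.001,-0.037,0,0],[0.001,-0.037,0,0],[0.001,-0.037,0,0]]'
python3 -m pendant '[[0.001,-0.037,0,0],[0.001,-0.037,0,0],[0,0,0,0],[0,0,0,0]]'
python3 plan.py s 4 .09
```

```text
time: 6.03
ee_pos: [0.4789, 0.1297, 0.2028]
eef_rot: [-0.072, 0.997, -0.0, -0.0]
ft_force: [1.0, -0.9, -0.8]
width: 0.0219
grip_force: 30.0
time: 6.7
ee_pos: [0.5116, -0.1646, 0.2029]
eef_rot: [-0.072, 0.997, 0.0, -0.0]
ft_force: [0.1, -0.3, -0.4]
width: 0.0215
grip_force: 30.0
time: 7.03
ee_pos: [0.5196, -0.2388, 0.2024]
eef_rot: [-0.07, 0.998, -0.0, -0.001]
ft_force: [-0.4, 1.0, -1.6]
width: 0.0214
grip_force: 30.0
turn -0.004 (1 rows); then x -0.0036 y 0.0012 z 0.1124 | xy 1 rows, z 3 rows at 38mm
[ 0.5196 -0.2388  0.2024] 0.14 F [-0.4  1.  -1.6] t 7.0 w 0.0214 q [-0.09  0.25  0.52  1.67 -0.13  1.26  2.17]
```

```bash
python3 -m pendant '[[-0.0035,0.001,0.035,-0.004],[0,0,0.035,0],[0,0,0.03,0],[0,0,0.01,0],[0,0,0,0],[0,0,0,0]]'
python3 - <<'E'
from ov import *
from plan import pose
snap("top","scene");p,a,s=pose();print(np.round(p,4),round(a,3),np.round(s["ft_force"],1),s["time"])
SH=[box(130,264,0,88)/1e3]+[box(48,40,29,30)/1e3+[0,y,0] for y in(.084,.028,-.028,-.084)]
its=[(LOG,(p[0],p[1],a),p[2]-.050),(SH,(.511,-.154,.144),0)]
tile([[overlay(its,"top",285,165,150,110,4,"pics/x.png"),overlay(its,"scene",260,120,130,150,4,"pics/x.png")]],"pics/m3.png")
E
```

```text
time: 7.53
ee_pos: [0.5243, -0.2344, 0.0942]
eef_rot: [-0.074, 0.997, 0.0, 0.0]
ft_force: [0.6, 0.3, 0.6]
width: 0.0218
grip_force: 30.0
[ 0.5252 -0.2351  0.0956] 0.149 [-0.2 -0.5 -0.8] 7.6333
```

View pics/m3.png

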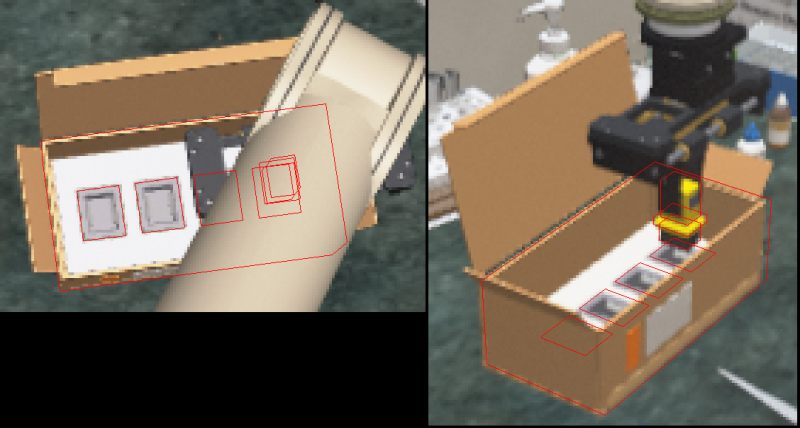

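Seen from the scene camera, the yellow logger (680,220) sits right over the far socket, and the carton model fits within about 1 px. Inserting now.

```bash
python3 -m pendant '[[0,0,0.006,0],[0,0,0.006,0],[0,0,0,0]]'
python3 -m pendant '[[0,0,0.004,0],[0,0,0.004,0],[0,0,0,0]]'; python3 plan.py s 4 .062
```

```text
time: 7.88
ee_pos: [0.5236, -0.2346, 0.0808]
eef_rot: [-0.074, 0.997, 0.0, -0.0]
ft_force: [-0.2, 0.8, -0.5]
width: 0.022
grip_force: 30.0
time: 8.13
ee_pos: [0.5274, -0.2347, 0.0763]
eef_rot: [-0.074, 0.997, -0.0, 0.004]
ft_force: [3.4, 3.9, 16.8]
width: 0.0222
grip_force: 30.0
turn 0.005 (1 rows); then x 0.0047 y -0.0017 z 0.0143 | xy 1 rows, z 1 rows at 38mm
[ 0.5274 -0.2347  0.0763] 0.149 F [ 3.4  3.9 16.8] t 8.1 w 0.0222 q [-0.06  0.39  0.48  1.79 -0.21  1.    2.23]
```

```bash
python3 -m pendant '[[0,0,-0.006,0],[-0.003,0.001,0,0],[0,0,0,0],[0,0,0,0]]'
python3 -m pendant '[[0,0,0.003,0],[0,0,0.003,0],[0,0,0.002,0],[0,0,0,0]]'; python3 plan.py s 4 .062
```

```text
time: 8.47
ee_pos: [0.5265, -0.2332, 0.079]
eef_rot: [-0.074, 0.997, 0.0, -0.0]
ft_force: [-0.2, -0.7, -0.8]
width: 0.0219
grip_force: 30.0
time: 8.8
ee_pos: [0.5299, -0.2332, 0.0737]
eef_rot: [-0.074, 0.997, -0.0, 0.003]
ft_force: [3.2, 3.1, 16.9]
width: 0.022
grip_force: 30.0
turn 0.005 (1 rows); then x 0.0073 y -0.0029 z 0.0117 | xy 1 rows, z 1 rows at 38mm
[ 0.5299 -0.2332  0.0737] 0.149 F [ 3.2  3.1 16.9] t 8.8 w 0.022 q [-0.06  0.4   0.48  1.79 -0.21  1.    2.22]
```

```bash
python3 - <<'E'
from ov import *
from plan import pose
snap("top","scene");p,a,s=pose();print(np.round(p,4),round(a,3),np.round(s["ft_force"],1),s["time"])
SH=[box(48,40,29,30)/1e3+[0,y,0] for y in(.084,.028,-.028,-.084)]
its=[(LOG,(p[0],p[1],a),p[2]-.050)]
i2=[(SH,(.511,-.154,.144),0)]
tile([[overlay([],"scene",290,150,100,90,8,"pics/x.png")],[overlay(its+i2,"scene",310,150,50,60,8,"pics/x.png"),overlay([],"top",350,190,80,60,5,"pics/x.png")]],"pics/m4.png")
E
```

```text
[ 0.5298 -0.2332  0.0738] 0.149 [ 3.8  3.1 16.2] 8.9
```

View pics/m4.png

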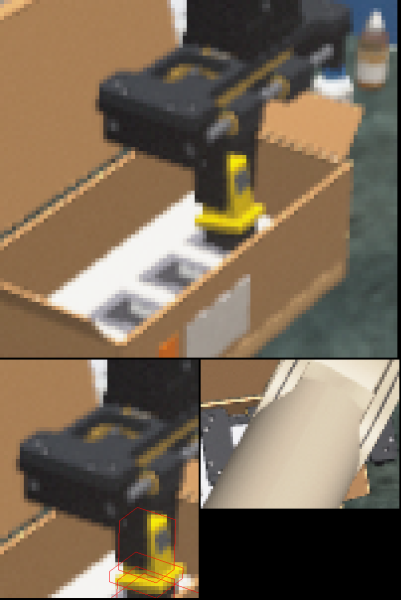

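```bash
python3 - <<'E'
from ov import *
from plan import *
snap("top","scene")
pr=lambda P:np.round(proj(P,"scene"),1)
print("model socket tops",[pr([[*sock(i),.03]])[0] for i in(1,2,3,4)])
for o in r.outline_of("socket_1","scene")[:4]:
    v=cv2.moments(o["mask"].astype(np.uint8));print(round(o["score"],2),round(v['m10']/v['m00'],1),round(v['m01']/v['m00'],1),o["bbox"])
p,a,s=pose()
im=C["scene"]["img"].astype(int);m=((im[:,:,0]-im[:,:,2]>90)&(im[:,:,1]-im[:,:,2]>60)).astype(np.uint8);m[:,:300]=0;m[:140]=0;m[230:]=0;m[:,390:]=0
ys,xs=np.nonzero(m);print("yellow",xs.min(),xs.max(),ys.min(),ys.max(),m.sum())
# lower-contour corners: flange
fl=LOG[1];uv=proj(R.from_euler('z',a).apply(fl)+[p[0],p[1],p[2]-.05],"scene");print("model flange",uv.min(0),uv.max(0))
for d in([.01,0,0],[0,.01,0],[0,0,.01]):print(d,proj([np.array([.525,-.235,.04])+d],"scene")-proj([[.525,-.235,.04]],"scene"))
# shipper near edges check
for P in([-.065,.132,.088],[-.065,-.132,.088],[-.065,.132,0],[-.065,-.132,0],[.065,-.132,.088],[.065,.132,.088]):
    q=R.from_euler('z',SY).apply(P)+[*SO,0];print(P,pr([q]))
cv2.imwrite("pics/m5.png",cv2.resize(im[130:270,260:395].astype(np.uint8)[:,:,::-1],None,fx=4.2,fy=4.2,interpolation=cv2.INTER_CUBIC))
E
```

```text
model socket tops [array([311.8, 237.5]), array([324.8, 227.5]), array([337.2, 218. ]), array([349., 209.])]
0.52 333.5 218.8 [334.2, 217.6, 16.0, 11.8]
yellow 300 375 140 226 160
model flange [336.96603619 197.83360162] [355.45980125 209.5106401 ]
[0.01, 0, 0] [[-2.7781605  -1.30334853]]
[0, 0.01, 0] [[-2.49339959  1.39561651]]
[0, 0, 0.01] [[ 0.07722118 -3.21760002]]
[-0.065, 0.132, 0.088] [[321.6 235.3]]
[-0.065, -0.132, 0.088] [[380.1 189.7]]
[-0.065, 0.132, 0] [[321.8 265.7]]
[-0.065, -0.132, 0] [[378.4 218. ]]
[0.065, -0.132, 0.088] [[339.2 176.5]]
[0.065, 0.132, 0.088] [[278.2 218.2]]
```

View pics/m5.png

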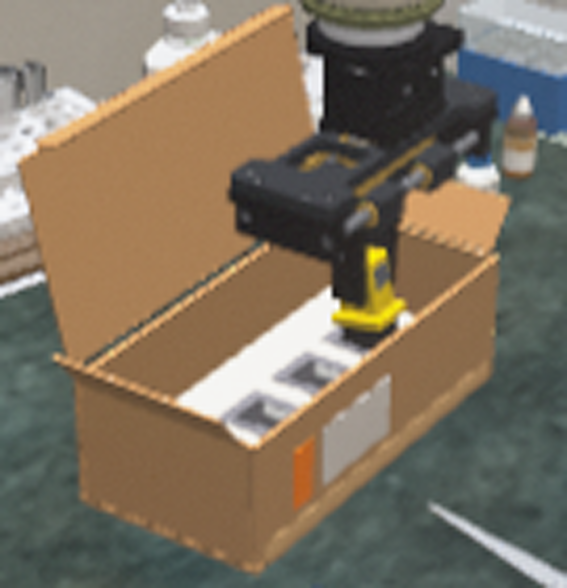

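```bash
python3 -m pendant '[[0,0,-0.012,0],[0,0,-0.012,0],[0,0,0,0],[0,0,0,0],[0,0,0,0]]'
python3 - <<'E'
from ov import *
from plan import *
from scipy.optimize import least_squares
snap("scene");p,a,s=pose();print(np.round(p,4),round(a,3),np.round(s["ft_force"],1))
cor=np.array([[-.065,.132,.088],[-.065,-.132,.088],[-.065,.132,0],[-.065,-.132,0],[.065,.132,.088]])
px=np.array([[319.5,235.5],[378.3,191.4],[322.4,265.7],[377,219.3],[280.2,217]])-.5
f=lambda v:(proj(R.from_euler('z',v[2]).apply(cor)+[v[0],v[1],0],"scene")-px).ravel()
q=least_squares(f,[.511,-.154,.144]);print("carton scene",q.x,np.round(q.fun,1))
im=C["scene"]["img"]
cv2.imwrite("pics/m6.png",cv2.resize(im[140:230,315:385][:,:,::-1],None,fx=6.6,fy=6.6,interpolation=cv2.INTER_NEAREST))
print("flange model",np.round(proj(R.from_euler('z',a).apply(LOG[1])+[p[0],p[1],p[2]-.05],"scene"),1).tolist())
o=best("logger_yellow","scene")
if o:
  m=o["mask"].astype(np.uint8);ys,xs=np.nonzero(m);print(o["score"],xs.min(),xs.max(),ys.min(),ys.max(),m.sum())
E
```

```text
time: 9.47
ee_pos: [0.5263, -0.2334, 0.095]
eef_rot: [-0.074, 0.997, 0.0, -0.0]
ft_force: [0.6, 0.6, -0.6]
width: 0.0219
grip_force: 30.0
[ 0.5262 -0.2333  0.0949] 0.148 [-0.5  0.7 -0.5]
carton scene [ 0.51391604 -0.15329048  0.14449469] [ 1.5 -0.   1.3 -1.5 -1.1  0.2  0.9 -1.1 -2.5  1.4]
flange model [[356.7, 198.1], [356.8, 195.4], [350.1, 203.1], [350.2, 200.4], [344.7, 194.0], [344.8, 191.4], [338.1, 198.9], [338.1, 196.3]]
0.47 342 355 183 206 179
```

View pics/m6.png

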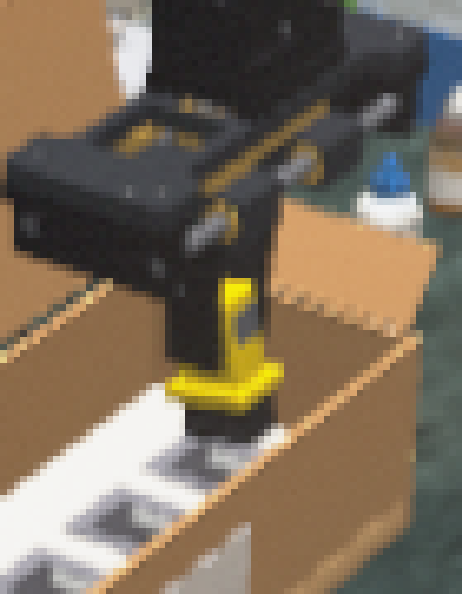

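Scene crop: the yellow flange is centred at about (349,200), and the socket below it at about (346.5,210). That puts the logger several mm too far to -x, which agrees with the +x reaction force. I'll shift +x and probe again.

```bash
python3 -m pendant '[[-0.005,0,0.006,0],[0,0,0.006,0],[0,0,0,0],[0,0,0,0]]'
python3 -m pendant '[[0,0,0.004,0],[0,0,0.002,0],[0,0,0,0],[0,0,0,0]]'
python3 -m pendant '[[0,0,0.002,0],[0,0,0.001,0],[0,0,0,0],[0,0,0,0]]'; python3 plan.py s 4 .062
```

```text
time: 9.9
ee_pos: [0.5312, -0.2325, 0.0826]
eef_rot: [-0.074, 0.997, 0.0, -0.001]
ft_force: [-0.2, 0.2, 0.1]
width: 0.0213
grip_force: 30.0
time: 10.23
ee_pos: [0.5316, -0.2327, 0.0774]
eef_rot: [-0.074, 0.997, 0.0, -0.0]
ft_force: [0.1, -0.7, 0.5]
width: 0.0218
grip_force: 30.0
time: 10.57
ee_pos: [0.5317, -0.2327, 0.0745]
eef_rot: [-0.074, 0.997, 0.0, -0.0]
ft_force: [0.1, -0.1, -0.4]
width: 0.0221
grip_force: 30.0
turn 0.004 (1 rows); then x 0.0092 y -0.0032 z 0.0125 | xy 1 rows, z 1 rows at 38mm
[ 0.5317 -0.2327  0.0745] 0.148 F [ 0.1 -0.1 -0.4] t 10.6 w 0.0221 q [-0.06  0.4   0.48  1.78 -0.21  1.01  2.22]
```

Free now, and lower than before. Going further.

```bash
python3 -m pendant '[[0,0,0.002,0],[0,0,0.002,0],[0,0,0,0],[0,0,0,0]]'
python3 -m pendant '[[0,0,0.002,0],[0,0,0.001,0],[0,0,0,0],[0,0,0,0]]'; python3 plan.py s 4 .062
```

```text
time: 10.9
ee_pos: [0.532, -0.2334, 0.0707]
eef_rot: [-0.074, 0.997, -0.0, 0.0]
ft_force: [2.2, -2.6, -0.4]
width: 0.0219
grip_force: 30.0
time: 11.23
ee_pos: [0.5319, -0.2327, 0.0676]
eef_rot: [-0.074, 0.997, -0.0, 0.0]
ft_force: [3.1, -3.4, 0.4]
width: 0.022
grip_force: 30.0
turn 0.004 (1 rows); then x 0.0094 y -0.0031 z 0.0056 | xy 1 rows, z 1 rows at 38mm
[ 0.5319 -0.2327  0.0676] 0.148 F [ 3.1 -3.4  0.4] t 11.2 w 0.022 q [-0.05  0.41  0.47  1.78 -0.22  1.    2.22]
```

```bash
python3 -m pendant '[[-0.0015,-0.0015,0,0],[0,0,0,0],[0,0,0.002,0],[0,0,0.002,0],[0,0,0,0],[0,0,0,0]]'
python3 -m pendant '[[0,0,0.002,0],[0,0,0.001,0],[0,0,0,0],[0,0,0,0]]'; python3 plan.py s 4 .062
```

```text
time: 11.73
ee_pos: [0.5328, -0.2338, 0.0629]
eef_rot: [-0.074, 0.997, 0.0, -0.001]
ft_force: [-1.4, -0.8, -0.6]
width: 0.0218
grip_force: 30.0
time: 12.07
ee_pos: [0.5332, -0.234, 0.0623]
eef_rot: [-0.074, 0.997, 0.001, -0.0]
ft_force: [-10.9, 4.0, 25.0]
width: 0.0219
grip_force: 30.0
turn 0.004 (1 rows); then x 0.0105 y -0.0017 z 0.0003 | xy 1 rows, z 1 rows at 38mm
[ 0.5332 -0.234   0.0623] 0.148 F [-10.9   4.   25. ] t 12.1 w 0.0219 q [-0.05  0.42  0.47  1.78 -0.23  0.99  2.23]
```

```bash
python3 -m pendant '[[0,0,-0.003,0],[0,0,0,0],[0,0,-0.001,0],[0,0,0,0]]'
python3 -m pendant '[[0,0,-0.001,0],[0,0,0,0],[0,0,-0.001,0],[0,0,0,0]]'
python3 -m pendant '[[0,0,-0.001,0],[0,0,0,0],[0,0,0,0]]'
```

```text
time: 12.4
ee_pos: [0.533, -0.2338, 0.0641]
eef_rot: [-0.074, 0.997, 0.0, -0.0]
ft_force: [-2.5, -0.2, 1.8]
width: 0.0219
grip_force: 30.0
time: 12.73
ee_pos: [0.5336, -0.2339, 0.0667]
eef_rot: [-0.074, 0.997, 0.0, 0.0]
ft_force: [-2.6, 0.0, 1.3]
width: 0.0218
grip_force: 30.0
time: 12.98
ee_pos: [0.5337, -0.234, 0.0678]
eef_rot: [-0.074, 0.997, -0.0, 0.0]
ft_force: [-1.0, 0.3, 4.0]
width: 0.0217
grip_force: 30.0
```

```bash
python3 -m pendant '[[0.0015,0,0.003,0],[0,0,0.002,0],[0,0,0,0],[0,0,0,0]]' - 45
python3 -m pendant '[[0,0,0.002,0],[0,0,0.001,0],[0,0,0,0]]'
python3 -m pendant '[[0,0,0.001,0],[0,0,0.001,0],[0,0,0,0]]'
```

```text
time: 13.32
ee_pos: [0.5323, -0.2342, 0.0627]
eef_rot: [-0.074, 0.997, -0.0, 0.0]
ft_force: [-0.1, 0.2, 4.6]
width: 0.0219
grip_force: 45.0
time: 13.57
ee_pos: [0.5327, -0.2344, 0.0621]
eef_rot: [-0.074, 0.997, 0.0, 0.001]
ft_force: [-10.1, 4.8, 30.5]
width: 0.0217
grip_force: 45.0
time: 13.82
ee_pos: [0.5329, -0.2345, 0.0618]
eef_rot: [-0.074, 0.997, 0.001, 0.001]
ft_force: [-17.9, 7.4, 48.0]
width: 0.0218
grip_force: 45.0
```

```bash
python3 -m pendant '[[0,0,-0.005,0],[0,0,-0.002,0],[0,0,0,0],[0,0,0,0]]'
python3 -m pendant '[[0,0,-0.001,0],[0,0,-0.001,0],[0,0,0,0],[0,0,0,0]]'
python3 - <<'E'
from ov import *
snap("scene")
cv2.imwrite("pics/m7.png",cv2.resize(C["scene"]["img"][150:230,310:385][:,:,::-1],None,fx=7,fy=7,interpolation=cv2.INTER_CUBIC))
E
```

```text
time: 14.15
ee_pos: [0.5322, -0.2341, 0.0642]
eef_rot: [-0.074, 0.997, -0.0, 0.0]
ft_force: [0.9, -0.7, 0.9]
width: 0.0216
grip_force: 45.0
time: 14.48
ee_pos: [0.5321, -0.2341, 0.0665]
eef_rot: [-0.074, 0.997, 0.0, 0.0]
ft_force: [2.5, 0.5, 0.4]
width: 0.0216
grip_force: 45.0
```

View pics/m7.png

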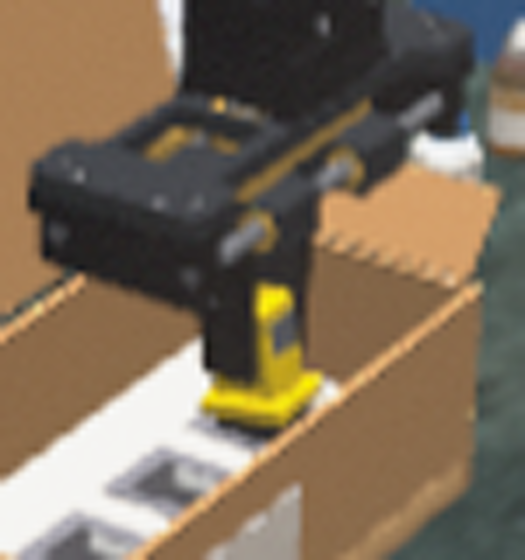

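The crop shows the yellow flange sloping up to the right, from (203,408) to (320,380), so the logger leans about 8-10° in the grip with its top toward +x. I'll loosen the grip and bring the tool back in -x so the logger straightens in the hole.

```bash
python3 -m pendant '[[0,0,0,0],[0.002,0,0,0],[0.002,0,0,0],[0,0,0,0]]' - 6
python3 -m pendant '[[0.002,0,0,0],[0.001,0,0,0],[0,0,0,0]]'
python3 - <<'E'
from ov import *
snap("scene")
cv2.imwrite("pics/m8.png",cv2.resize(C["scene"]["img"][165:225,325:375][:,:,::-1],None,fx=8,fy=8,interpolation=cv2.INTER_CUBIC))
E
```

```text
time: 14.87
ee_pos: [0.5274, -0.235, 0.0666]
eef_rot: [-0.074, 0.997, 0.0, -0.0]
ft_force: [1.0, 0.2, 2.2]
width: 0.0219
grip_force: 6.0
time: 15.12
ee_pos: [0.5247, -0.2353, 0.0665]
eef_rot: [-0.074, 0.997, 0.0, -0.0]
ft_force: [0.2, 0.7, 2.5]
width: 0.0219
grip_force: 6.0
```

View pics/m8.png

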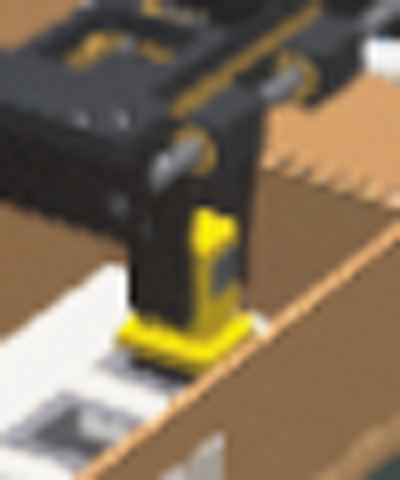

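The flange edges now match an upright logger, with corners at (120,340), (185,365) and (255,318) as the model predicts. Pressing home again.

```bash
python3 -m pendant '[[0,0,0,0],[0,0,0.002,0],[0,0,0.002,0],[0,0,0,0]]' - 30
python3 -m pendant '[[0,0,0.002,0],[0,0,0,0]]'
python3 -m pendant '[[0,0,0.002,0],[0,0,0,0]]'
python3 -m pendant '[[0,0,0.002,0],[0,0,0,0]]'
```

```text
time: 15.5
ee_pos: [0.5247, -0.235, 0.0618]
eef_rot: [-0.074, 0.997, 0.0, -0.0]
ft_force: [2.0, 0.5, -1.1]
width: 0.0219
grip_force: 30.0
time: 15.67
ee_pos: [0.5247, -0.2351, 0.06]
eef_rot: [-0.074, 0.997, 0.0, -0.0]
ft_force: [1.2, 0.4, -0.1]
width: 0.0218
grip_force: 30.0
time: 15.83
ee_pos: [0.5249, -0.2353, 0.0596]
eef_rot: [-0.074, 0.997, 0.0, 0.0]
ft_force: [-5.8, 2.2, 15.2]
width: 0.0219
grip_force: 30.0
time: 16.0
ee_pos: [0.5251, -0.2354, 0.0589]
eef_rot: [-0.074, 0.997, 0.001, 0.0]
ft_force: [-11.1, 6.1, 29.3]
width: 0.0216
grip_force: 30.0
```

```bash
python3 -m pendant '[[0,0,-0.004,0],[0,0,-0.001,0],[0,0,0,0],[0,0,0,0]]'
python3 -m pendant '[[0,0,-0.001,0],[0,0,0,0],[0,0,0,0]]'
python3 -m pendant '[[0,0,-0.001,0],[0,0,0,0],[0,0,0,0]]'
```

```text
time: 16.33
ee_pos: [0.5247, -0.2352, 0.061]
eef_rot: [-0.074, 0.997, 0.0, -0.0]
ft_force: [-0.1, -0.1, -3.5]
width: 0.0217
grip_force: 30.0
time: 16.58
ee_pos: [0.5246, -0.2351, 0.0618]
eef_rot: [-0.074, 0.997, 0.0, -0.001]
ft_force: [0.7, -0.4, -8.9]
width: 0.0213
grip_force: 30.0
time: 16.83
ee_pos: [0.5246, -0.2351, 0.0632]
eef_rot: [-0.074, 0.997, 0.0, -0.0]
ft_force: [-0.5, 0.4, -8.6]
width: 0.0217
grip_force: 30.0
```

```bash
cat > col.py <<'E'
from h import *
import sys
snap("scene");im=C["scene"]["img"][160:245,295:390].astype(int);R_,G,B=im[...,0],im[...,1],im[...,2]
g=(G-R_>35)&(G-B>20);e=(R_-G>80)&(R_-B>60)&(G<90)
for n,m in(("green",g),("red",e)):
    y,x=np.nonzero(m);print(n,m.sum(),(round(x.mean()+295,1),round(y.mean()+160,1),sorted(set((y+160).tolist()))) if m.sum() else "")
E
python3 -m pendant '[[0,0,-0.001,0],[0,0,-0.001,0],[0,0,0,0],[0,0,0,0]]'
python3 col.py
python3 -m pendant '[[0,0,-0.001,0],[0,0,-0.001,0],[0,0,0,0],[0,0,0,0]]'
python3 col.py
```

```text
time: 17.17
ee_pos: [0.5247, -0.2351, 0.0655]
eef_rot: [-0.074, 0.997, 0.0, -0.0]
ft_force: [-1.5, 1.0, -7.5]
width: 0.0217
grip_force: 30.0
green 1 (np.float64(344.0), np.float64(213.0), [213])
red 0 
time: 17.55
ee_pos: [0.5248, -0.2352, 0.0675]
eef_rot: [-0.074, 0.997, 0.0, -0.0]
ft_force: [-2.0, 0.0, -8.0]
width: 0.0215
grip_force: 30.0
green 10 (np.float64(341.3), np.float64(211.7), [210, 211, 212, 213])
red 0
```

Caught and proved: about 8.5 N pull, about 6 mm rise, green visible and no red. Releasing, then on to the next logger.

```bash
sed -i 's/^SO=.*/SO=np.array([.513,-.1525])/' plan.py
python3 -m pendant '[[0,0,0.001,0],[0,0,0,0],[0,0,0,0],[0,0,0,0]]' 0.5 20
python3 -m pendant '[[0,0,-0.03,0],[0,0,-0.035,0],[0,0,-0.035,0],[0,0,-0.035,0],[0,0,0,0],[0,0,0,0]]'
python3 - <<'E'
from h import *
snap("top","scene")
for c in("white","blue","orange","yellow"): print(c,[ (np.round(o[0],4),round(o[1],2),o[2]) if o else None for o in(logger(c,("top",)),logger(c,("scene",)))])
E
python3 col.py; python3 plan.py .569 .220 .15 -.05
```

```text
time: 17.93
ee_pos: [0.526, -0.2356, 0.0674]
eef_rot: [-0.074, 0.997, -0.0, 0.001]
ft_force: [-1.2, 0.6, -0.7]
width: 0.0396
grip_force: 0.0
time: 18.43
ee_pos: [0.5264, -0.2358, 0.2041]
eef_rot: [-0.074, 0.997, -0.001, 0.003]
ft_force: [0.0, -1.8, -0.7]
width: 0.0434
grip_force: 0.0
white [(array([ 0.5689,  0.2186, -0.081 ]), np.float64(0.09), {'top': 0.46}), (array([0.5663, 0.2258, 2.9233]), np.float64(0.09), {'scene': 0.6})]
blue [(array([0.4247, 0.2905, 2.4202]), np.float64(0.28), {'top': 0.72}), (array([0.4246, 0.297 , 2.3471]), np.float64(0.09), {'scene': 0.6})]
orange [(array([ 0.5623,  0.3534, -0.0887]), np.float64(0.11), {'top': 0.71}), (array([ 0.5598,  0.3591, -0.1243]), np.float64(0.08), {'scene': 0.85})]
yellow [None, (array([ 0.5522, -0.2665,  1.031 ]), np.float64(0.22), {'scene': 0.73})]
green 10 (np.float64(341.3), np.float64(211.7), [210, 211, 212, 213])
red 29 (np.float64(350.3), np.float64(161.3), [160, 161, 162, 163])
turn 0.198 (2 rows); then x -0.0213 y 0.4569 z 0.0512 | xy 13 rows, z 2 rows at 38mm
[ 0.5249 -0.2352  0.2012] 0.148 F [ 0.4 -0.1  0.6] t 19.0 w 0.0434 q [-0.09  0.26  0.52  1.67 -0.13  1.25  2.17]
```

The blue logger has been knocked aside and is now at about (.425,.293). White comes next.

```bash
python3 -m pendant '[[0,0,0,0.12],[0,0,0,0.12],[0,0,0,0.025],[-0.0015,0.036,0,0],[-0.0015,0.036,0,0],[-0.0015,0.036,0,0],[-0.0015,0.036,0,0],[-0.0015,0.036,0,0]]' 0.7
python3 -m pendant '[[-0.0015,0.036,0,0],[-0.0015,0.036,0,0],[-0.0015,0.036,0,0],[-0.0015,0.036,0,0],[-0.0015,0.036,0,0],[-0.0015,0.036,0.01,0],[-0.0015,0.03,0.02,0],[0,0,0.02,0]]'
python3 plan.py .5675 .222 .048 -.12
```

```text
time: 19.65
ee_pos: [0.5534, -0.0556, 0.2017]
eef_rot: [0.057, 0.998, 0.0, 0.0]
ft_force: [0.6, 1.0, -0.3]
width: 0.061
grip_force: 0.0
time: 20.32
ee_pos: [0.5921, 0.1945, 0.1509]
eef_rot: [0.052, 0.999, 0.002, 0.0]
ft_force: [-0.3, 1.5, -0.6]
width: 0.0608
grip_force: 0.0
turn 0.015 (1 rows); then x 0.0278 y 0.0244 z 0.1029 | xy 1 rows, z 3 rows at 38mm
[0.5921 0.1945 0.1509] -0.105 F [-0.3  1.5 -0.6] t 20.3 w 0.0608 q [-0.62  0.39  0.29  1.59 -0.12  1.18  1.17]
```

```bash
python3 -m pendant '[[0.0275,0.0245,0,0.015],[0,0,0,0],[0,0,0,0]]'
python3 plan.py .5675 .222 .048 -.12
```

```text
time: 20.57
ee_pos: [0.5668, 0.2154, 0.1511]
eef_rot: [0.063, 0.998, 0.0, -0.001]
ft_force: [-0.1, -0.9, 0.4]
width: 0.061
grip_force: 0.0
turn -0.006 (1 rows); then x 0.0001 y 0.0067 z 0.1031 | xy 1 rows, z 3 rows at 38mm
[0.5668 0.2154 0.1511] -0.126 F [-0.1 -0.9  0.4] t 20.6 w 0.061 q [-0.67  0.35  0.29  1.63 -0.11  1.17  1.09]
```

```bash
python3 -m pendant '[[0,0.0065,0.034,0],[0,0,0.034,0],[0,0,0.033,0],[0,0,0.001,0],[0,0,0,0],[0,0,0,0]]'
python3 -m pendant '[[0,0,0,0],[0,0,0,0],[0,0,0,0],[0,0,0,0],[0,0,0,0],[0,0,0,0],[0,0,0,0],[0,0,0,0]]' 0 30
python3 -m pendant '[[0,0,0,0],[0,0,0,0]]'
python3 -m pendant '[[0,0,-0.035,0],[0,0,-0.035,0],[0,0,-0.04,0],[0,0,-0.04,0],[0,0,0,0]]'
python3 - <<'E'
from h import *
from plan import *
snap("scene");p,a,s=pose();print(p,a)
o=best("logger_white","scene")
if o: print(o["score"],fit({"scene":o["mask"].astype(np.uint8)},LOG,p,p[2]-.048))
E
python3 plan.py s 3 .20
```

```text
time: 21.07
ee_pos: [0.5704, 0.2195, 0.0516]
eef_rot: [0.066, 0.998, 0.0, 0.001]
ft_force: [-0.1, -0.4, 0.1]
width: 0.0611
grip_force: 0.0
time: 21.73
ee_pos: [0.5689, 0.2199, 0.0496]
eef_rot: [0.066, 0.998, 0.0, 0.0]
ft_force: [-0.8, 0.8, 0.5]
width: 0.0216
grip_force: 30.0
time: 21.9
ee_pos: [0.5689, 0.2198, 0.0496]
eef_rot: [0.066, 0.998, 0.0, 0.0]
ft_force: [-0.1, -0.0, 1.2]
width: 0.0219
grip_force: 30.0
time: 22.32
ee_pos: [0.5722, 0.2208, 0.2081]
eef_rot: [0.066, 0.998, 0.003, 0.005]
ft_force: [0.9, 0.9, -0.0]
width: 0.0215
grip_force: 30.0
[0.57107519 0.2204423  0.2042188 ] -0.13199694067263074
0.58 (array([ 0.57035115,  0.22272521, -0.29086187]), np.float64(0.1652688702516033))Traceback (most recent call last):
  File "plan.py", line 14, in <module>
    if a[0]=="s": q=sock(int(a[1]));plan(q[0],q[1],float(a[2]),SY)
                    ~~~~^^^^^^^^^^^
  File "plan.py", line 11, in sock
    y=[.084,.028,-.028,-.084][i-1];return SO+np.array([-np.sin(SY),np.cos(SY)])*y+np.array([np.cos(SY),np.sin(SY)])*dx
                                                               ^^
NameError: name 'SY' is not defined. Did you mean: 'S'?
```

```bash
sed -i 's/^SO=.*/&;SY=.146/' plan.py; python3 plan.py s 3 .20
```

```text
turn -0.278 (3 rows); then x 0.1103 y -0.3884 z 0.0012 | xy 11 rows, z 1 rows at 38mm
[0.5697 0.2201 0.2012] -0.132 F [ 0.3 -0.3 -0.7] t 22.4 w 0.0217 q [-0.68  0.32  0.3   1.56 -0.1   1.27  1.07]
```

```bash
python3 -m pendant '[[0,0,0,-0.1],[0,0,0,-0.1],[0,0,0,-0.078],[0.01,-0.035,0,0],[0.01,-0.035,0,0],[0.01,-0.035,0,0],[0.01,-0.035,0,0],[0.01,-0.035,0,0]]'
python3 -m pendant '[[0.01,-0.035,0,0],[0.01,-0.035,0,0],[0.01,-0.035,0,0],[0.01,-0.035,0,0],[0.01,-0.035,0,0],[0.01,-0.036,0,0],[0,0,0,0],[0,0,0,0]]'
python3 plan.py s 3 .090
```

```text
time: 23.08
ee_pos: [0.5435, 0.0376, 0.1976]
eef_rot: [-0.073, 0.997, -0.0, -0.001]
ft_force: [1.5, 0.5, -0.3]
width: 0.0218
grip_force: 30.0
time: 23.75
ee_pos: [0.5148, -0.1803, 0.1979]
eef_rot: [-0.071, 0.997, -0.0, -0.001]
ft_force: [0.3, 0.7, -1.1]
width: 0.0216
grip_force: 30.0
turn -0.004 (1 rows); then x -0.0023 y -0.0002 z 0.1079 | xy 1 rows, z 3 rows at 38mm
[ 0.5148 -0.1803  0.1979] 0.142 F [ 0.3  0.7 -1.1] t 23.8 w 0.0216 q [-0.2   0.19  0.51  1.75 -0.1   1.24  2.05]
```

```bash
python3 -m pendant '[[-0.002,0,0.035,-0.004],[0,0,0.035,0],[0,0,0.03,0],[0,0,0.01,0],[0,0,0,0],[0,0,0,0]]'
python3 -m pendant '[[0,0,0.006,0],[0,0,0,0],[0,0,0.002,0],[0,0,0,0]]'
python3 -m pendant '[[0,0,0.002,0],[0,0,0,0],[0,0,0,0]]'; python3 plan.py s 3 .06
```

```text
time: 24.25
ee_pos: [0.5185, -0.1772, 0.0898]
eef_rot: [-0.075, 0.997, 0.0, -0.0]
ft_force: [-0.1, -0.8, 0.3]
width: 0.0218
grip_force: 30.0
time: 24.58
ee_pos: [0.5187, -0.1778, 0.082]
eef_rot: [-0.075, 0.997, 0.0, 0.001]
ft_force: [0.6, 1.2, -0.1]
width: 0.0214
grip_force: 30.0
time: 24.83
ee_pos: [0.5184, -0.1778, 0.0796]
eef_rot: [-0.075, 0.997, 0.0, 0.0]
ft_force: [-0.3, -0.1, -0.5]
width: 0.0218
grip_force: 30.0
turn 0.004 (1 rows); then x 0.0016 y -0.0021 z 0.0196 | xy 1 rows, z 1 rows at 38mm
[ 0.5184 -0.1778  0.0796] 0.15 F [-0.3 -0.1 -0.5] t 24.8 w 0.0218 q [-0.17  0.33  0.49  1.86 -0.18  1.    2.12]
```

```bash
python3 -m pendant '[[0.0015,-0.002,0,0.004],[0,0,0.002,0],[0,0,0,0]]'
python3 -m pendant '[[0,0,0.002,0],[0,0,0,0],[0,0,0,0]]'
python3 -m pendant '[[0,0,0.002,0],[0,0,0,0],[0,0,0,0]]'
```

```text
time: 25.08
ee_pos: [0.5168, -0.1802, 0.0772]
eef_rot: [-0.073, 0.997, 0.0, -0.0]
ft_force: [-0.8, 0.1, -0.4]
width: 0.0212
grip_force: 30.0
time: 25.33
ee_pos: [0.517, -0.18, 0.0753]
eef_rot: [-0.073, 0.997, 0.0, -0.0]
ft_force: [0.4, 0.5, -0.4]
width: 0.0216
grip_force: 30.0
time: 25.58
ee_pos: [0.517, -0.18, 0.0734]
eef_rot: [-0.073, 0.997, 0.0, -0.0]
ft_force: [0.5, 0.3, -0.3]
width: 0.0217
grip_force: 30.0
```

Going in freely.

```bash
python3 -m pendant '[[0,0,0.003,0],[0,0,0,0],[0,0,0,0]]'
python3 -m pendant '[[0,0,0.003,0],[0,0,0,0],[0,0,0,0]]'
python3 -m pendant '[[0,0,0.002,0],[0,0,0,0],[0,0,0,0]]'
```

```text
time: 25.83
ee_pos: [0.5173, -0.18, 0.0705]
eef_rot: [-0.073, 0.997, 0.0, 0.0]
ft_force: [-0.6, 0.9, 0.7]
width: 0.0216
grip_force: 30.0
time: 26.08
ee_pos: [0.5173, -0.18, 0.0675]
eef_rot: [-0.073, 0.997, 0.0, 0.0]
ft_force: [1.1, 0.8, 1.0]
width: 0.0219
grip_force: 30.0
time: 26.33
ee_pos: [0.5171, -0.18, 0.0653]
eef_rot: [-0.073, 0.997, 0.0, -0.0]
ft_force: [0.9, -0.1, 0.0]
width: 0.0213
grip_force: 30.0
```

```bash
python3 -m pendant '[[0,0,0.002,0],[0,0,0.002,0],[0,0,0,0]]'
python3 -m pendant '[[0,0,0.002,0],[0,0,0,0]]'
python3 -m pendant '[[0,0,0.002,0],[0,0,0,0]]'
```

```text
time: 26.58
ee_pos: [0.5168, -0.18, 0.0615]
eef_rot: [-0.073, 0.997, 0.0, -0.0]
ft_force: [-1.0, 0.8, 4.8]
width: 0.0215
grip_force: 30.0
time: 26.75
ee_pos: [0.517, -0.18, 0.0611]
eef_rot: [-0.073, 0.997, 0.001, -0.0]
ft_force: [-11.2, 5.1, 26.2]
width: 0.0217
grip_force: 30.0
time: 26.92
ee_pos: [0.5177, -0.1799, 0.0603]
eef_rot: [-0.073, 0.997, 0.001, 0.001]
ft_force: [-12.4, 5.3, 37.6]
width: 0.0218
grip_force: 30.0
```

```bash
python3 -m pendant '[[0,0,-0.004,0],[0,0,-0.001,0],[0,0,0,0],[0,0,0,0]]'
python3 -m pendant '[[0,0,-0.001,0],[0,0,0,0],[0,0,0,0]]'
python3 -m pendant '[[0,0,-0.001,0],[0,0,0,0],[0,0,0,0]]'
```

```text
time: 27.25
ee_pos: [0.5167, -0.1801, 0.062]
eef_rot: [-0.073, 0.997, 0.0, -0.0]
ft_force: [-0.0, 0.1, -0.1]
width: 0.0218
grip_force: 30.0
time: 27.5
ee_pos: [0.5165, -0.1798, 0.0627]
eef_rot: [-0.073, 0.997, 0.0, -0.001]
ft_force: [1.0, 0.6, -8.9]
width: 0.0217
grip_force: 30.0
time: 27.75
ee_pos: [0.5166, -0.1798, 0.0641]
eef_rot: [-0.073, 0.997, 0.0, -0.001]
ft_force: [-1.0, 0.1, -8.7]
width: 0.0218
grip_force: 30.0
```

```bash
python3 -m pendant '[[0,0,-0.001,0],[0,0,-0.001,0],[0,0,0,0],[0,0,0,0]]'
python3 -m pendant '[[0,0,-0.001,0],[0,0,-0.0005,0],[0,0,0,0],[0,0,0,0]]'
python3 col.py
python3 -m pendant '[[0,0,0.001,0],[0,0,0,0],[0,0,0,0],[0,0,0,0]]' 0.48 20
python3 -m pendant '[[0,0,-0.03,0],[0,0,-0.035,0],[0,0,-0.035,0],[0,0,-0.035,0],[0,0,0,0],[0,0,0,0]]'
python3 col.py
python3 - <<'E'
from h import *
snap("top","scene")
for c in("blue","orange"): print(c,[ (np.round(o[0],4),round(o[1],2),o[2]) if o else None for o in(logger(c,("top",)),logger(c,("scene",)))])
E
python3 plan.py .561 .355 .15 -.09
```

```text
time: 28.08
ee_pos: [0.5167, -0.1799, 0.0664]
eef_rot: [-0.073, 0.997, 0.0, -0.0]
ft_force: [-1.2, 1.8, -9.0]
width: 0.0217
grip_force: 30.0
time: 28.42
ee_pos: [0.5169, -0.18, 0.068]
eef_rot: [-0.073, 0.997, 0.0, -0.0]
ft_force: [-1.8, 2.4, -9.6]
width: 0.0217
grip_force: 30.0
green 8 (np.float64(335.2), np.float64(218.0), [212, 213, 220, 221, 222, 223])
red 0 
time: 28.8
ee_pos: [0.5182, -0.1805, 0.068]
eef_rot: [-0.073, 0.997, -0.0, 0.001]
ft_force: [0.3, -0.2, -0.7]
width: 0.0387
grip_force: 0.0
time: 29.3
ee_pos: [0.5186, -0.1806, 0.2045]
eef_rot: [-0.073, 0.997, -0.0, 0.003]
ft_force: [0.1, 0.0, -1.0]
width: 0.0416
grip_force: 0.0
green 8 (np.float64(335.2), np.float64(218.0), [212, 213, 220, 221, 222, 223])
red 35 (np.float64(349.5), np.float64(161.2), [160, 161, 162, 163])
blue [(array([0.4272, 0.2912, 2.4025]), np.float64(0.13), {'top': 0.76}), (array([ 0.4247,  0.2969, -0.6768]), np.float64(0.1), {'scene': 0.88})]
orange [(array([0.5641, 0.3533, 0.0103]), np.float64(0.1), {'top': 0.54}), (array([ 0.5605,  0.3594, -0.177 ]), np.float64(0.14), {'scene': 0.6})]
turn 0.236 (2 rows); then x 0.0040 y 0.5368 z 0.0512 | xy 15 rows, z 2 rows at 38mm
[ 0.5167 -0.18    0.2012] 0.146 F [ 0.2 -0.6 -0.7] t 29.6 w 0.0419 q [-0.21  0.19  0.52  1.74 -0.1   1.24  2.05]
```

White is proved. Orange is next.

```bash
python3 -m pendant '[[0,0,0,0.115],[0,0,0,0.115],[0.0003,0.036,0,0],[0.0003,0.036,0,0],[0.0003,0.036,0,0],[0.0003,0.036,0,0],[0.0003,0.036,0,0],[0.0003,0.036,0,0]]' 0.7
python3 -m pendant '[[0.0003,0.036,0,0],[0.0003,0.036,0,0],[0.0003,0.036,0,0],[0.0003,0.036,0,0],[0.0003,0.036,0,0],[0.0003,0.036,0.01,0],[0.0003,0.036,0.02,0],[0.0003,0.03,0.02,0]]'
python3 -m pendant '[[0,0,0,0],[0,0,0,0]]'
python3 plan.py .562 .355 .048 -.08
```

```text
time: 30.32
ee_pos: [0.5331, 0.037, 0.2017]
eef_rot: [0.042, 0.999, -0.0, -0.0]
ft_force: [0.9, 0.0, 0.1]
width: 0.0606
grip_force: 0.0
time: 30.98
ee_pos: [0.5544, 0.3197, 0.1513]
eef_rot: [0.041, 0.999, 0.001, 0.0]
ft_force: [-0.5, -0.0, 0.5]
width: 0.0608
grip_force: 0.0
time: 31.15
ee_pos: [0.553, 0.3181, 0.1494]
eef_rot: [0.04, 0.999, -0.001, -0.002]
ft_force: [0.4, -1.3, 0.6]
width: 0.0609
grip_force: 0.0
turn -0.000 (1 rows); then x -0.0060 y 0.0375 z 0.1014 | xy 1 rows, z 3 rows at 38mm
[0.553  0.3181 0.1494] -0.08 F [ 0.4 -1.3  0.6] t 31.1 w 0.0609 q [-0.76  0.42  0.22  1.54 -0.1   1.2   0.97]
```

```bash
python3 -m pendant '[[-0.003,0.019,0,0],[-0.003,0.0185,0,0],[0,0,0,0],[0,0,0,0]]'
python3 plan.py .562 .355 .048 -.08
python3 -m pendant '[[0,0,0.034,0],[0,0,0.034,0],[0,0,0.032,0],[0,0,0.001,0],[0,0,0,0],[0,0,0,0]]'
python3 plan.py .562 .355 .048 -.08
```

```text
time: 31.48
ee_pos: [0.5642, 0.3529, 0.1523]
eef_rot: [0.042, 0.999, -0.0, 0.0]
ft_force: [-0.1, -0.0, 0.1]
width: 0.0608
grip_force: 0.0
turn -0.004 (1 rows); then x 0.0023 y 0.0020 z 0.1043 | xy 1 rows, z 3 rows at 38mm
[0.5642 0.3529 0.1523] -0.084 F [-0.1 -0.   0.1] t 31.5 w 0.0608 q [-0.79  0.47  0.22  1.46 -0.1   1.22  0.93]
time: 31.98
ee_pos: [0.5651, 0.3529, 0.0534]
eef_rot: [0.042, 0.999, 0.001, 0.001]
ft_force: [0.6, 0.4, 0.0]
width: 0.0611
grip_force: 0.0
turn -0.005 (1 rows); then x 0.0032 y 0.0018 z 0.0054 | xy 1 rows, z 1 rows at 38mm
[0.5651 0.3529 0.0534] -0.085 F [0.6 0.4 0. ] t 32.0 w 0.0611 q [-0.77  0.57  0.2   1.54 -0.12  1.05  0.94]
```

```bash
python3 -m pendant '[[0.003,0.001,0.004,0],[0,0,0,0],[0,0,0,0]]'
python3 -m pendant '[[0,0,0,0],[0,0,0,0],[0,0,0,0],[0,0,0,0],[0,0,0,0],[0,0,0,0],[0,0,0,0],[0,0,0,0]]' 0 30
python3 -m pendant '[[0,0,0,0],[0,0,0,0]]'
python3 -m pendant '[[0,0,-0.035,0],[0,0,-0.035,0],[0,0,-0.04,0],[0,0,-0.04,0],[0,0,0,0],[0,0,0,0]]'
python3 plan.py s 2 .20
```

```text
time: 32.23
ee_pos: [0.5611, 0.3552, 0.0484]
eef_rot: [0.042, 0.999, 0.001, 0.001]
ft_force: [-0.0, -0.8, -0.0]
width: 0.0611
grip_force: 0.0
time: 32.9
ee_pos: [0.5608, 0.3547, 0.047]
eef_rot: [0.042, 0.999, 0.0, -0.0]
ft_force: [0.1, 1.1, -0.4]
width: 0.0217
grip_force: 30.0
time: 33.07
ee_pos: [0.5608, 0.3547, 0.047]
eef_rot: [0.042, 0.999, 0.0, 0.0]
ft_force: [0.0, -0.2, -0.4]
width: 0.0222
grip_force: 30.0
time: 33.57
ee_pos: [0.562, 0.3553, 0.2001]
eef_rot: [0.042, 0.999, 0.002, 0.002]
ft_force: [-0.7, 0.6, -1.3]
width: 0.022
grip_force: 30.0
turn -0.230 (2 rows); then x 0.1224 y -0.4673 z 0.0001 | xy 13 rows, z 1 rows at 38mm
[0.562  0.3553 0.2001] -0.084 F [-0.7  0.6 -1.3] t 33.6 w 0.022 q [-0.79  0.43  0.22  1.41 -0.1   1.3   0.92]
```

```bash
python3 -m pendant '[[0,0,0,-0.115],[0,0,0,-0.115],[0.009,-0.035,0,0],[0.009,-0.035,0,0],[0.009,-0.035,0,0],[0.009,-0.035,0,0],[0.009,-0.035,0,0],[0.009,-0.035,0,0]]'
python3 -m pendant '[[0.009,-0.035,0,0],[0.009,-0.035,0,0],[0.009,-0.035,0,0],[0.009,-0.035,0,0],[0.009,-0.035,0,0],[0.009,-0.035,0,0],[0.0085,-0.035,0,0],[0,0,0,0]]'
python3 -m pendant '[[0.005,-0.012,0,0],[0,0,0,0],[0,0,0,0]]'
python3 plan.py s 2 .088
```

```text
time: 34.23
ee_pos: [0.5368, 0.1372, 0.1955]
eef_rot: [-0.073, 0.997, -0.0, -0.001]
ft_force: [1.3, 0.4, -0.0]
width: 0.0219
grip_force: 30.0
time: 34.9
ee_pos: [0.5096, -0.1204, 0.1961]
eef_rot: [-0.068, 0.998, -0.001, -0.001]
ft_force: [-0.4, -0.2, -0.6]
width: 0.0219
grip_force: 30.0
time: 35.15
ee_pos: [0.5081, -0.125, 0.1961]
eef_rot: [-0.073, 0.997, 0.0, -0.001]
ft_force: [-0.1, -0.3, -0.5]
width: 0.0219
grip_force: 30.0
turn -0.001 (1 rows); then x -0.0008 y 0.0001 z 0.1081 | xy 1 rows, z 3 rows at 38mm
[ 0.5081 -0.125   0.1961] 0.145 F [-0.1 -0.3 -0.5] t 35.1 w 0.0219 q [-0.27  0.13  0.47  1.8  -0.06  1.22  1.93]
```

```bash
python3 -m pendant '[[0,0,0.035,0],[0,0,0.035,0],[0,0,0.03,0],[0,0,0.008,0],[0,0,0,0],[0,0,0,0]]'
python3 -m pendant '[[0,0,0,0],[0,0,0,0]]'
python3 plan.py s 2 .06
```

```text
time: 35.65
ee_pos: [0.5092, -0.1246, 0.0898]
eef_rot: [-0.073, 0.997, -0.0, 0.0]
ft_force: [-0.2, 0.6, 0.3]
width: 0.022
grip_force: 30.0
time: 35.82
ee_pos: [0.5099, -0.1251, 0.0908]
eef_rot: [-0.073, 0.997, -0.0, 0.002]
ft_force: [1.0, 0.6, -1.6]
width: 0.0219
grip_force: 30.0
turn 0.000 (1 rows); then x 0.0010 y 0.0004 z 0.0308 | xy 1 rows, z 1 rows at 38mm
[ 0.5099 -0.1251  0.0908] 0.146 F [ 1.   0.6 -1.6] t 35.8 w 0.0219 q [-0.25  0.25  0.45  1.91 -0.13  1.    1.98]
```

```bash
python3 -m pendant '[[0.001,0,0.006,0],[0,0,0.004,0],[0,0,0,0],[0,0,0,0]]'
python3 -m pendant '[[0,0,0.002,0],[0,0,0.002,0],[0,0,0,0],[0,0,0,0]]'
python3 -m pendant '[[0,0,0.002,0],[0,0,0.002,0],[0,0,0,0],[0,0,0,0]]'
```

```text
time: 36.15
ee_pos: [0.5075, -0.1252, 0.0788]
eef_rot: [-0.073, 0.997, 0.0, -0.0]
ft_force: [-0.0, -0.2, -1.4]
width: 0.0214
grip_force: 30.0
time: 36.48
ee_pos: [0.5076, -0.1252, 0.0749]
eef_rot: [-0.073, 0.997, 0.0, -0.0]
ft_force: [-0.6, -0.3, -0.7]
width: 0.0217
grip_force: 30.0
time: 36.82
ee_pos: [0.5076, -0.1252, 0.0709]
eef_rot: [-0.073, 0.997, 0.0, -0.0]
ft_force: [0.3, -1.1, -1.0]
width: 0.0217
grip_force: 30.0
```

```bash
python3 -m pendant '[[-0.001,0,0.003,0],[0,0,0.003,0],[0,0,0,0],[0,0,0,0]]'
python3 -m pendant '[[0,0,0.002,0],[0,0,0.002,0],[0,0,0,0]]'
python3 -m pendant '[[0,0,0.002,0],[0,0,0,0]]'
python3 -m pendant '[[0,0,0.002,0],[0,0,0,0]]'
```

```text
time: 37.15
ee_pos: [0.5082, -0.125, 0.0647]
eef_rot: [-0.073, 0.997, 0.0, -0.001]
ft_force: [-2.5, 0.1, 0.5]
width: 0.0216
grip_force: 30.0
time: 37.4
ee_pos: [0.5082, -0.1248, 0.0604]
eef_rot: [-0.073, 0.997, 0.0, -0.0]
ft_force: [-2.4, 0.1, -4.1]
width: 0.0214
grip_force: 30.0
time: 37.57
ee_pos: [0.5083, -0.1249, 0.0589]
eef_rot: [-0.073, 0.997, 0.0, -0.0]
ft_force: [-3.8, 1.3, 3.0]
width: 0.022
grip_force: 30.0
time: 37.73
ee_pos: [0.5088, -0.1249, 0.0586]
eef_rot: [-0.073, 0.997, 0.001, 0.0]
ft_force: [-12.0, 2.9, 23.1]
width: 0.0217
grip_force: 30.0
```

```bash
python3 -m pendant '[[0,0,-0.003,0],[0,0,-0.001,0],[0,0,0,0],[0,0,0,0]]'
python3 -m pendant '[[0,0,-0.001,0],[0,0,0,0],[0,0,0,0]]'
python3 -m pendant '[[0,0,-0.001,0],[0,0,0,0],[0,0,0,0]]'
```

```text
time: 38.07
ee_pos: [0.5085, -0.1247, 0.0607]
eef_rot: [-0.073, 0.997, 0.0, -0.0]
ft_force: [-1.9, 2.7, -3.3]
width: 0.0217
grip_force: 30.0
time: 38.32
ee_pos: [0.5085, -0.1248, 0.0616]
eef_rot: [-0.073, 0.997, 0.0, -0.0]
ft_force: [-0.7, 2.4, -9.6]
width: 0.0217
grip_force: 30.0
time: 38.57
ee_pos: [0.5085, -0.1248, 0.0629]
eef_rot: [-0.073, 0.997, 0.0, -0.0]
ft_force: [-1.0, 2.1, -9.0]
width: 0.022
grip_force: 30.0
```

```bash
python3 -m pendant '[[0,0,-0.001,0],[0,0,-0.001,0],[0,0,0,0],[0,0,0,0]]'
python3 -m pendant '[[0,0,-0.001,0],[0,0,-0.0005,0],[0,0,0,0],[0,0,0,0]]'
python3 col.py
python3 -m pendant '[[0,0,0.001,0],[0,0,0,0],[0,0,0,0],[0,0,0,0]]' 0.48 20
python3 -m pendant '[[0,0,-0.03,0],[0,0,-0.035,0],[0,0,-0.035,0],[0,0,-0.035,0],[0,0,0,0],[0,0,0,0]]'
python3 col.py
python3 - <<'E'
from h import *
snap("top","scene")
for c in("blue",): print(c,[ (np.round(o[0],4),round(o[1],2),o[2]) if o else None for o in(logger(c,("top",)),logger(c,("scene",)))])
E
python3 plan.py .426 .2935 .15 -.72
```

```text
time: 38.9
ee_pos: [0.5085, -0.125, 0.0651]
eef_rot: [-0.073, 0.997, 0.0, -0.0]
ft_force: [-1.4, 2.9, -7.2]
width: 0.0219
grip_force: 30.0
time: 39.23
ee_pos: [0.5085, -0.125, 0.0665]
eef_rot: [-0.073, 0.997, 0.0, -0.0]
ft_force: [-1.8, 3.6, -8.7]
width: 0.0218
grip_force: 30.0
green 11 (np.float64(328.7), np.float64(223.5), [212, 213, 223, 229, 230, 231, 232])
red 31 (np.float64(349.6), np.float64(163.5), [160, 161, 162, 163, 229])
time: 39.62
ee_pos: [0.5096, -0.1257, 0.0663]
eef_rot: [-0.073, 0.997, -0.0, 0.001]
ft_force: [-0.2, 0.2, 1.0]
width: 0.0388
grip_force: 0.0
time: 40.12
ee_pos: [0.5102, -0.1255, 0.2029]
eef_rot: [-0.073, 0.997, -0.0, 0.003]
ft_force: [-0.5, -0.1, -0.6]
width: 0.0418
grip_force: 0.0
green 11 (np.float64(328.7), np.float64(223.5), [212, 213, 223, 229, 230, 231, 232])
red 38 (np.float64(347.8), np.float64(163.9), [160, 161, 162, 163, 213, 215])
blue [(array([0.4264, 0.2912, 2.3778]), np.float64(0.09), {'top': 0.77}), (array([ 0.4269,  0.295 , -0.5819]), np.float64(0.14), {'scene': 0.57})]
turn 0.866 (8 rows); then x 0.3377 y 0.2605 z 0.0494 | xy 12 rows, z 2 rows at 38mm
[ 0.5081 -0.125   0.1994] 0.146 F [-0.2  0.4  1.1] t 40.4 w 0.0418 q [-0.28  0.13  0.47  1.8  -0.06  1.23  1.93]
```

```bash
python3 -m pendant '[[0,0,0,0.122],[0,0,0,0.122],[0,0,0,0.122],[0,0,0,0.122],[0,0,0,0.122],[0,0,0,0.122],[0,0,0,0.122],[0,0,0,0]]' 0.7
python3 plan.py .427 .2935 .15 -.71
```

```text
time: 41.03
ee_pos: [0.5083, -0.125, 0.1997]
eef_rot: [0.349, 0.937, -0.0, -0.001]
ft_force: [0.2, -0.7, -0.5]
width: 0.0605
grip_force: 0.0
turn -0.004 (1 rows); then x 0.3345 y 0.2644 z 0.0497 | xy 12 rows, z 2 rows at 38mm
[ 0.5083 -0.125   0.1997] -0.714 F [ 0.2 -0.7 -0.5] t 41.0 w 0.0605 q [-0.33  0.13  0.53  1.8  -0.07  1.23  1.08]
```

```bash
python3 -m pendant '[[0.028,0.022,0,0],[0.028,0.022,0,0],[0.028,0.022,0,0],[0.028,0.022,0,0],[0.028,0.022,0,0],[0.028,0.022,0,0],[0.028,0.022,0,0],[0.028,0.022,0,0]]'
python3 -m pendant '[[0.028,0.022,0,0],[0.028,0.022,0,0],[0.028,0.022,0.02,0],[0.0265,0.0224,0.03,0],[0,0,0,0],[0,0,0,0],[0,0,0,0]]'
python3 plan.py .427 .2935 .05 -.71
```

```text
time: 41.7
ee_pos: [0.452, 0.1558, 0.2002]
eef_rot: [0.344, 0.939, -0.0, -0.0]
ft_force: [1.3, -0.3, 0.6]
width: 0.061
grip_force: 0.0
time: 42.28
ee_pos: [0.4271, 0.2895, 0.1529]
eef_rot: [0.345, 0.938, -0.001, -0.0]
ft_force: [-0.0, -0.5, -0.5]
width: 0.0608
grip_force: 0.0
turn 0.005 (1 rows); then x 0.0027 y 0.0030 z 0.1029 | xy 1 rows, z 3 rows at 38mm
[0.4271 0.2895 0.1529] -0.705 F [-0.  -0.5 -0.5] t 42.3 w 0.0608 q [-0.81  0.15  0.13  1.86 -0.02  1.13  0.2 ]
```

```bash
python3 -m pendant '[[0.0025,0.003,0.034,0],[0,0,0.034,0],[0,0,0.034,0],[0,0,0.001,0],[0,0,0,0],[0,0,0,0]]'
python3 plan.py .427 .2935 .05 -.71
```

```text
time: 42.78
ee_pos: [0.4284, 0.2941, 0.0525]
eef_rot: [0.347, 0.938, 0.001, 0.001]
ft_force: [0.1, 0.5, -0.1]
width: 0.061
grip_force: 0.0
turn 0.001 (1 rows); then x 0.0007 y -0.0014 z 0.0025 | xy 1 rows, z 1 rows at 38mm
[0.4284 0.2941 0.0525] -0.709 F [ 0.1  0.5 -0.1] t 42.8 w 0.061 q [-0.8   0.28  0.13  1.94 -0.04  0.92  0.21]
```

```bash
python3 -m pendant '[[0.0005,0,0.0005,0],[0,0,0,0],[0,0,0,0],[0,0,0,0],[0,0,0,0],[0,0,0,0],[0,0,0,0],[0,0,0,0]]' 0 30
python3 -m pendant '[[0,0,0,0],[0,0,0,0],[0,0,0,0]]'
python3 -m pendant '[[0,0,-0.035,0],[0,0,-0.035,0],[0,0,-0.04,0],[0,0,-0.04,0],[0,0,0,0],[0,0,0,0]]'
python3 plan.py s 1 .20
python3 - <<'E'
from h import *
from plan import *
snap("scene");p,a,s=pose()
o=best("logger_blue","scene")
if o: print(o["score"],fit({"scene":o["mask"].astype(np.uint8)},LOG,p,p[2]-.049))
E
```

```text
time: 43.45
ee_pos: [0.4266, 0.2944, 0.0498]
eef_rot: [0.347, 0.938, 0.0, -0.0]
ft_force: [0.8, -0.5, -0.2]
width: 0.0215
grip_force: 30.0
time: 43.7
ee_pos: [0.4266, 0.2944, 0.0498]
eef_rot: [0.347, 0.938, 0.0, -0.0]
ft_force: [-0.1, 0.1, 1.3]
width: 0.022
grip_force: 30.0
time: 44.2
ee_pos: [0.4276, 0.2951, 0.202]
eef_rot: [0.347, 0.938, 0.002, 0.001]
ft_force: [0.4, -0.6, -1.7]
width: 0.0215
grip_force: 30.0
turn -0.854 (8 rows); then x -0.0194 y -0.3713 z 0.0020 | xy 10 rows, z 1 rows at 38mm
[0.4276 0.2951 0.202 ] -0.708 F [ 0.4 -0.6 -1.7] t 44.2 w 0.0215 q [-0.82  0.11  0.13  1.79 -0.02  1.23  0.19]
0.79 (array([0.42602423, 0.29871159, 2.59636178]), np.float64(0.16440810841079623))
```

```bash
python3 -m pendant '[[0,0,0,-0.122],[0,0,0,-0.122],[0,0,0,-0.122],[0,0,0,-0.122],[0,0,0,-0.122],[0,0,0,-0.122],[0,0,0,-0.122],[0,0,0,0]]'
python3 -m pendant '[[-0.002,-0.036,0,0],[-0.002,-0.036,0,0],[-0.002,-0.036,0,0],[-0.002,-0.036,0,0],[-0.002,-0.036,0,0],[-0.002,-0.036,0,0],[-0.002,-0.036,0,0],[-0.002,-0.036,0,0]]'
python3 -m pendant '[[-0.002,-0.036,0,0],[-0.002,-0.03,0,0],[0,0,0,0],[0,0,0,0]]'
python3 plan.py s 1 .090
```

```text
time: 44.97
ee_pos: [0.4258, 0.2938, 0.1979]
eef_rot: [-0.076, 0.997, -0.001, -0.001]
ft_force: [0.7, 0.4, -1.6]
width: 0.0216
grip_force: 30.0
time: 45.63
ee_pos: [0.4837, 0.0099, 0.1987]
eef_rot: [-0.071, 0.998, -0.0, -0.001]
ft_force: [1.0, 0.3, -1.5]
width: 0.0219
grip_force: 30.0
time: 45.97
ee_pos: [0.4974, -0.0547, 0.1986]
eef_rot: [-0.069, 0.998, -0.0, -0.001]
ft_force: [-0.6, 1.3, -0.0]
width: 0.0219
grip_force: 30.0
turn -0.007 (1 rows); then x -0.0012 y -0.0150 z 0.1086 | xy 1 rows, z 3 rows at 38mm
[ 0.4974 -0.0547  0.1986] 0.139 F [-0.6  1.3 -0. ] t 46.0 w 0.0219 q [-0.38  0.07  0.42  1.85 -0.03  1.23  1.76]
```

```bash
python3 -m pendant '[[-0.001,-0.015,0,-0.005],[0,0,0.035,0],[0,0,0.035,0],[0,0,0.03,0],[0,0,0.006,0],[0,0,0,0],[0,0,0,0]]'
python3 plan.py s 1 .06
python3 -m pendant '[[0,0,0.005,0],[0,0,0,0],[0,0,0,0]]'
python3 plan.py s 1 .06
```

```text
time: 46.55
ee_pos: [0.5015, -0.067, 0.0946]
eef_rot: [-0.075, 0.997, 0.0, 0.0]
ft_force: [-0.0, 0.3, -0.5]
width: 0.0217
grip_force: 30.0
turn 0.005 (1 rows); then x 0.0011 y -0.0023 z 0.0346 | xy 1 rows, z 1 rows at 38mm
[ 0.5015 -0.067   0.0946] 0.151 F [-0.   0.3 -0.5] t 46.5 w 0.0217 q [-0.35  0.21  0.43  1.95 -0.1   1.    1.85]
time: 46.8
ee_pos: [0.5017, -0.0674, 0.0897]
eef_rot: [-0.075, 0.997, 0.0, 0.001]
ft_force: [0.2, -1.3, -0.1]
width: 0.0216
grip_force: 30.0
turn 0.005 (1 rows); then x 0.0012 y -0.0018 z 0.0297 | xy 1 rows, z 1 rows at 38mm
[ 0.5017 -0.0674  0.0897] 0.151 F [ 0.2 -1.3 -0.1] t 46.8 w 0.0216 q [-0.34  0.21  0.43  1.96 -0.11  0.99  1.86]
```

```bash
python3 -m pendant '[[0.001,-0.002,0.005,0.004],[0,0,0.003,0],[0,0,0,0],[0,0,0,0]]'
python3 -m pendant '[[0,0,0.002,0],[0,0,0.002,0],[0,0,0,0],[0,0,0,0]]'
python3 -m pendant '[[0,0,0.002,0],[0,0,0.002,0],[0,0,0,0],[0,0,0,0]]'; python3 plan.py s 1 .06
```

```text
time: 47.13
ee_pos: [0.5002, -0.0698, 0.0806]
eef_rot: [-0.073, 0.997, 0.0, -0.0]
ft_force: [-0.7, -0.5, -0.5]
width: 0.0219
grip_force: 30.0
time: 47.47
ee_pos: [0.5004, -0.0697, 0.0766]
eef_rot: [-0.074, 0.997, 0.0, -0.0]
ft_force: [-0.9, -0.6, -1.6]
width: 0.0218
grip_force: 30.0
time: 47.8
ee_pos: [0.5004, -0.0695, 0.0727]
eef_rot: [-0.074, 0.997, 0.0, -0.0]
ft_force: [-0.3, 1.3, 0.6]
width: 0.0219
grip_force: 30.0
turn 0.001 (1 rows); then x -0.0004 y 0.0000 z 0.0127 | xy 1 rows, z 1 rows at 38mm
[ 0.5004 -0.0695  0.0727] 0.147 F [-0.3  1.3  0.6] t 47.8 w 0.0219 q [-0.34  0.24  0.43  1.97 -0.12  0.96  1.87]
```

```bash
python3 -m pendant '[[0,0,0.003,0],[0,0,0.003,0],[0,0,0,0],[0,0,0,0]]'
python3 -m pendant '[[0,0,0.002,0],[0,0,0.002,0],[0,0,0,0]]'
python3 -m pendant '[[0,0,0.002,0],[0,0,0,0]]'
python3 -m pendant '[[0,0,0.002,0],[0,0,0,0]]'
```

```text
time: 48.13
ee_pos: [0.5006, -0.0698, 0.0667]
eef_rot: [-0.074, 0.997, -0.0, 0.0]
ft_force: [1.0, 1.1, 1.0]
width: 0.0215
grip_force: 30.0
time: 48.38
ee_pos: [0.5, -0.0697, 0.0622]
eef_rot: [-0.074, 0.997, 0.0, -0.0]
ft_force: [-0.1, 1.0, -0.5]
width: 0.0222
grip_force: 30.0
time: 48.55
ee_pos: [0.5002, -0.0695, 0.0616]
eef_rot: [-0.073, 0.997, 0.001, -0.0]
ft_force: [-5.2, 2.9, 14.7]
width: 0.0221
grip_force: 30.0
time: 48.72
ee_pos: [0.501, -0.0694, 0.0609]
eef_rot: [-0.073, 0.997, 0.001, 0.0]
ft_force: [-11.0, 3.6, 29.6]
width: 0.0218
grip_force: 30.0
```

```bash
python3 -m pendant '[[0,0,-0.004,0],[0,0,-0.001,0],[0,0,0,0],[0,0,0,0]]'
python3 -m pendant '[[0,0,-0.001,0],[0,0,0,0],[0,0,0,0]]'
python3 -m pendant '[[0,0,-0.001,0],[0,0,0,0],[0,0,0,0]]'
```

```text
time: 49.05
ee_pos: [0.4999, -0.0695, 0.0632]
eef_rot: [-0.074, 0.997, 0.0, -0.001]
ft_force: [-2.1, 1.8, -2.2]
width: 0.0217
grip_force: 30.0
time: 49.3
ee_pos: [0.4998, -0.0695, 0.0642]
eef_rot: [-0.074, 0.997, 0.0, -0.001]
ft_force: [-0.3, 2.7, -9.8]
width: 0.0218
grip_force: 30.0
time: 49.55
ee_pos: [0.4999, -0.0697, 0.0655]
eef_rot: [-0.074, 0.997, 0.0, -0.001]
ft_force: [-1.2, 3.1, -8.7]
width: 0.022
grip_force: 30.0
```

```bash
python3 -m pendant '[[0,0,-0.001,0],[0,0,-0.001,0],[0,0,0,0],[0,0,0,0]]'
python3 -m pendant '[[0,0,-0.001,0],[0,0,-0.0005,0],[0,0,0,0],[0,0,0,0]]'
python3 col.py
python3 -m pendant '[[0,0,0.001,0],[0,0,0,0],[0,0,0,0],[0,0,0,0]]' 0.48 20
python3 -m pendant '[[0,0,-0.03,0],[0,0,-0.035,0],[0,0,-0.035,0],[0,0,-0.035,0],[0,0,0,0],[0,0,0,0]]' 0
python3 -m pendant '[[0,0.035,-0.02,0],[0,0.035,-0.02,0],[0,0.035,0,0],[0,0.035,0,0],[0,0.035,0,0],[0,0.035,0,0],[0,0.035,0,0],[0,0.035,0,0]]'
python3 - <<'E'
from ov import *
snap("top","scene")
tile([[overlay([],"scene",255,115,135,155,4,"pics/x.png"),overlay([],"top",280,165,150,110,4,"pics/x.png")]],"pics/m9.png")
E
python3 plan.py s 1 .1
```

```text
time: 49.88
ee_pos: [0.5001, -0.0698, 0.0677]
eef_rot: [-0.073, 0.997, 0.0, -0.0]
ft_force: [-2.6, 2.7, -9.0]
width: 0.0221
grip_force: 30.0
time: 50.22
ee_pos: [0.5003, -0.0697, 0.0693]
eef_rot: [-0.073, 0.997, 0.0, -0.0]
ft_force: [-3.1, 2.5, -10.2]
width: 0.0215
grip_force: 30.0
green 6 (np.float64(338.8), np.float64(217.7), [212, 213, 223, 232])
red 39 (np.float64(347.2), np.float64(165.9), [160, 161, 162, 163, 223, 224])
time: 50.6
ee_pos: [0.5016, -0.0701, 0.0691]
eef_rot: [-0.073, 0.997, -0.0, 0.001]
ft_force: [0.3, 0.7, -0.0]
width: 0.0386
grip_force: 0.0
time: 51.1
ee_pos: [0.502, -0.07, 0.2056]
eef_rot: [-0.073, 0.997, 0.0, 0.003]
ft_force: [0.4, 1.1, -0.2]
width: 0.0096
grip_force: 0.0
time: 51.77
ee_pos: [0.4586, 0.2086, 0.2421]
eef_rot: [-0.073, 0.997, -0.0, -0.001]
ft_force: [0.6, 0.3, -0.4]
width: 0.0002
grip_force: 0.0
turn 0.009 (1 rows); then x -0.0021 y -0.2858 z 0.1416 | xy 8 rows, z 4 rows at 38mm
[0.4571 0.213  0.2416] 0.155 F [1.  0.1 0.1] t 51.9 w 0.0006 q [-0.68  0.06  0.16  1.77 -0.01  1.32  1.21]
```

View pics/m9.png

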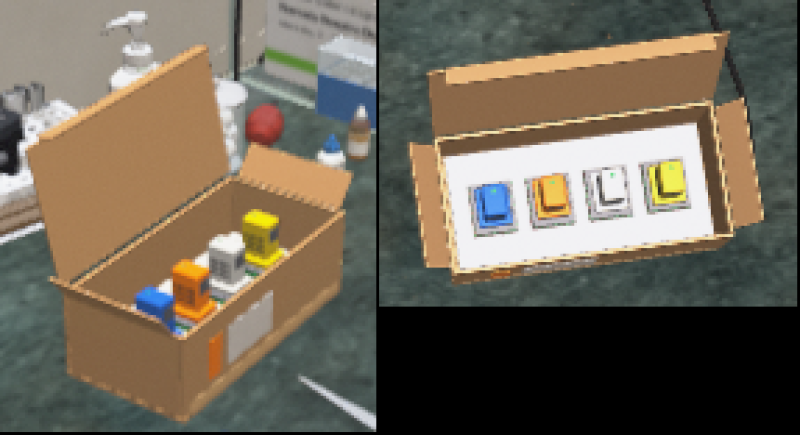

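The view shows all four loggers seated upright in a row. The end flaps lean outward and the top flap leans back. Next is the left end flap.

```bash
sed -i 's/^    else: plan/    elif a[0]=="c": q=SO+R.from_euler("z",SY).apply([float(a[1]),float(a[2]),0])[:2];plan(q[0],q[1],float(a[3]),SY)\n&/' plan.py
cat >> plan.py <<'E'
    d=R.from_euler("z",-SY).apply([*(p[:2]-SO),0]);print("carton frame xy",np.round(d[:2],4))
E
python3 plan.py c -.01 .19 .118
```

```text
turn 0.009 (1 rows); then x 0.0079 y -0.1798 z 0.1236 | xy 5 rows, z 4 rows at 38mm
[0.4571 0.213  0.2416] 0.155 F [1.  0.1 0.1] t 51.9 w 0.0006 q [-0.68  0.06  0.16  1.77 -0.01  1.32  1.21]
carton frame xy [-0.0021  0.3698]
```

```bash
python3 -m pendant '[[0.002,-0.034,0.025,0.009],[0.0015,-0.036,0.02,0],[0.0015,-0.036,0.02,0],[0.0015,-0.036,0.02,0],[0.0015,-0.036,0.02,0],[0,0,0.018,0],[0,0,0,0],[0,0,0,0]]'
python3 plan.py c -.01 .147 .118
```

```text
time: 52.53
ee_pos: [0.4753, 0.03, 0.1196]
eef_rot: [-0.069, 0.998, -0.0, -0.001]
ft_force: [-0.2, -0.3, -0.5]
width: 0.0005
grip_force: 0.0
turn -0.008 (1 rows); then x -0.0007 y -0.0391 z 0.0016 | xy 2 rows, z 1 rows at 38mm
[0.4753 0.03   0.1196] 0.138 F [-0.2 -0.3 -0.5] t 52.5 w 0.0005 q [-0.47  0.1   0.33  2.   -0.04  1.05  1.59]
carton frame xy [-0.0107  0.1861]
```

```bash
python3 -m pendant '[[0,-0.015,0,0],[0,-0.012,0,0],[0,0,0,0]]'
python3 -m pendant '[[0,-0.013,0.001,0],[0,-0.008,0.002,0],[0,0,0,0]]'
python3 -m pendant '[[0,-0.008,0.003,0],[0,-0.006,0.004,0],[0,0,0,0]]'
python3 plan.py c -.01 .122 .1035
```

```text
time: 52.78
ee_pos: [0.4811, 0.0037, 0.1221]
eef_rot: [-0.069, 0.998, 0.0, 0.001]
ft_force: [-0.0, 0.3, 0.6]
width: 0.0002
grip_force: 0.0
time: 53.03
ee_pos: [0.4836, -0.0169, 0.1185]
eef_rot: [-0.069, 0.998, 0.0, 0.001]
ft_force: [0.0, -0.8, 0.7]
width: 0.0002
grip_force: 0.0
time: 53.28
ee_pos: [0.4849, -0.0306, 0.1106]
eef_rot: [-0.07, 0.998, 0.0, 0.0]
ft_force: [0.2, 0.0, -0.4]
width: 0.0002
grip_force: 0.0
turn -0.007 (1 rows); then x -0.0001 y -0.0027 z 0.0071 | xy 1 rows, z 1 rows at 38mm
[ 0.4849 -0.0306  0.1106] 0.139 F [ 0.2  0.  -0.4] t 53.3 w 0.0002 q [-0.39  0.14  0.39  1.99 -0.06  1.03  1.73]
carton frame xy [-0.0101  0.1247]
```

```bash
python3 -m pendant '[[0,-0.004,0.004,0],[0,-0.003,0.003,0],[0,0,0.001,0],[0,0,0,0],[0,0,0,0]]'
python3 plan.py c -.01 .122 .1025
python3 - <<'E'
from ov import *
snap("top","scene")
tile([[overlay([],"scene",255,115,135,155,4,"pics/x.png"),overlay([],"top",280,165,150,110,4,"pics/x.png")]],"pics/m10.png")
E
```

```text
time: 53.7
ee_pos: [0.4859, -0.0378, 0.1029]
eef_rot: [-0.069, 0.998, -0.0, 0.0]
ft_force: [-1.3, 1.8, 5.0]
width: 0.0004
grip_force: 2.3
turn -0.008 (1 rows); then x -0.0001 y 0.0046 z 0.0004 | xy 1 rows, z 1 rows at 38mm
[ 0.4859 -0.0378  0.1029] 0.138 F [-1.3  1.8  5. ] t 53.7 w 0.0004 q [-0.38  0.15  0.39  1.99 -0.07  1.01  1.75]
carton frame xy [-0.0101  0.1174]
```

View pics/m10.png

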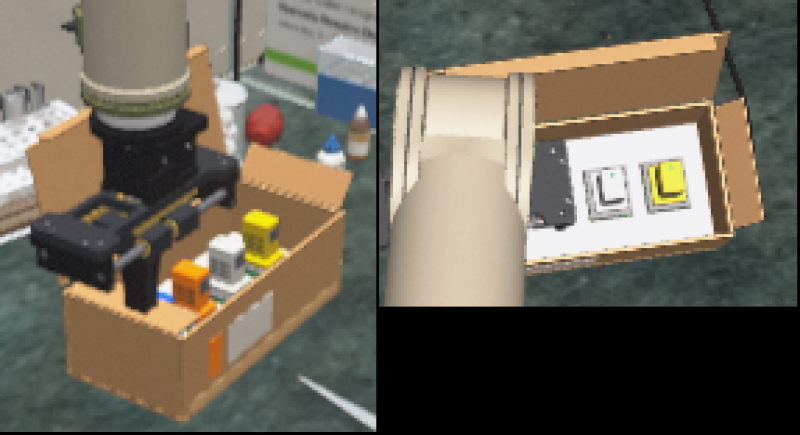

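The left flap is down at about (130,300). I'll press it a little more, then do the right flap.

```bash
python3 -m pendant '[[0,0,0.002,0],[0,0,0,0],[0,0,0,0]]'
python3 -m pendant '[[0,0,-0.035,0],[0,0,-0.035,0],[0,0,-0.035,-0.008],[0,-0.036,0,0],[0,-0.036,0,0],[0,-0.036,0,0],[0,-0.036,0,0],[0,-0.036,0,0]]'
python3 -m pendant '[[0,-0.036,0,0],[0,-0.036,0,0],[0,-0.036,0,0],[0,-0.025,0,0],[0,0,0,0],[0,0,0,0]]'
python3 plan.py c -.01 -.19 .118
```

```text
time: 54.05
ee_pos: [0.4861, -0.0379, 0.1026]
eef_rot: [-0.069, 0.998, 0.0, 0.0]
ft_force: [-11.4, 1.6, 27.5]
width: 0.0004
grip_force: 14.1
time: 54.72
ee_pos: [0.5117, -0.2179, 0.2055]
eef_rot: [-0.073, 0.997, -0.0, -0.0]
ft_force: [1.2, 0.2, 0.7]
width: 0.0004
grip_force: 0.0
time: 55.22
ee_pos: [0.5303, -0.3495, 0.2047]
eef_rot: [-0.072, 0.997, -0.0, -0.001]
ft_force: [0.9, 0.1, 0.2]
width: 0.0003
grip_force: 0.0
turn -0.003 (1 rows); then x -0.0016 y 0.0074 z 0.0867 | xy 1 rows, z 3 rows at 38mm
[ 0.5303 -0.3495  0.2047] 0.143 F [0.9 0.1 0.2] t 55.2 w 0.0003 q [ 0.05  0.41  0.61  1.5  -0.24  1.31  2.4 ]
carton frame xy [-0.0116 -0.1974]
```

```bash
python3 -m pendant '[[0,0,0,0.1],[0,0.002,0.03,0],[0,0,0.03,0],[0,0,0.025,0],[0,0,0,0],[0,0,0,0]]'
python3 plan.py c -.01 -.147 .118
```

```text
time: 55.72
ee_pos: [0.531, -0.3442, 0.1201]
eef_rot: [-0.024, 1.0, 0.001, -0.001]
ft_force: [0.2, 0.3, -0.2]
width: 0.0007
grip_force: 0.0
turn -0.099 (1 rows); then x -0.0001 y 0.0453 z 0.0021 | xy 2 rows, z 1 rows at 38mm
[ 0.531  -0.3442  0.1201] 0.047 F [ 0.2  0.3 -0.2] t 55.7 w 0.0007 q [ 0.05  0.48  0.6   1.6  -0.29  1.15  2.33]
carton frame xy [-0.0101 -0.1923]
```

```bash
python3 -m pendant '[[0.0015,0.015,0,0],[0.0015,0.015,0.001,0],[0,0,0,0]]'
python3 -m pendant '[[0.0015,0.014,0.001,0],[0.001,0.009,0.002,0],[0,0,0,0]]'
python3 -m pendant '[[0.001,0.008,0.003,0],[0.0005,0.006,0.004,0],[0,0,0,0]]'
python3 plan.py c -.01 -.118 .1025
```

```text
time: 55.97
ee_pos: [0.5283, -0.3145, 0.1222]
eef_rot: [-0.024, 1.0, -0.0, 0.002]
ft_force: [0.9, 0.4, 0.6]
width: 0.0008
grip_force: 0.0
time: 56.22
ee_pos: [0.5246, -0.2925, 0.1188]
eef_rot: [-0.024, 1.0, -0.0, 0.002]
ft_force: [0.1, -0.6, 1.0]
width: 0.0004
grip_force: 0.1
time: 56.47
ee_pos: [0.5221, -0.2793, 0.1111]
eef_rot: [-0.023, 1.0, -0.0, 0.001]
ft_force: [1.1, -0.4, -0.2]
width: 0.0005
grip_force: 0.6
turn -0.100 (1 rows); then x 0.0006 y 0.0088 z 0.0086 | xy 1 rows, z 1 rows at 38mm
[ 0.5221 -0.2793  0.1111] 0.046 F [ 1.1 -0.4 -0.2] t 56.5 w 0.0005 q [-0.07  0.4   0.59  1.73 -0.25  1.09  2.22]
carton frame xy [-0.0094 -0.1268]
```

Now the last bit down, then up and over to behind the top flap.

```bash
python3 -m pendant '[[0.0005,0.005,0.004,0],[0.0005,0.004,0.004,0],[0,0,0.001,0],[0,0,0,0],[0,0,0,0]]'
python3 -m pendant '[[0,0,0.001,0],[0,0,0,0],[0,0,0,0]]'
python3 plan.py c -.01 -.118 .1025
python3 - <<'E'
from h import *
snap("top","scene")
for n in("top","scene"):
  for t in("top_flap","flap_right"):
    for o in r.outline_of(t,n)[:2]: print(n,t,round(o["score"],2),np.round(o["bbox"],1))
print("lip corners by angle (scene/top)")
for th in(1.6,1.7,1.8,1.9,2.0,2.1):
    P=[R.from_euler('z',.146).apply([.065-(.13*np.cos(th)),y,0])*1+[.513,-.1525,.092+.13*np.sin(th)] for y in(.132,-.132)]
    P=[[*( np.array([.513,-.1525])+R.from_euler('z',.146).apply([.065+-.13*np.cos(th),y,0])[:2]),.092+.13*np.sin(th)] for y in(.132,-.132)]
    print(th,np.round(proj(P,"scene"),0).tolist(),np.round(proj(P,"top"),0).tolist())
E
```

```text
time: 56.88
ee_pos: [0.5207, -0.2718, 0.1029]
eef_rot: [-0.023, 1.0, -0.001, 0.002]
ft_force: [-1.0, -2.0, 13.3]
width: 0.0001
grip_force: 6.5
time: 57.13
ee_pos: [0.5208, -0.2718, 0.1028]
eef_rot: [-0.023, 1.0, -0.001, 0.002]
ft_force: [-5.1, 0.6, 22.8]
width: 0.0004
grip_force: 11.2
turn -0.101 (1 rows); then x 0.0003 y 0.0012 z 0.0003 | xy 1 rows, z 1 rows at 38mm
[ 0.5208 -0.2718  0.1028] 0.045 F [-5.1  0.6 22.8] t 57.1 w 0.0004 q [-0.08  0.4   0.59  1.75 -0.25  1.07  2.21]
carton frame xy [-0.0097 -0.1192]
top top_flap 0.73 [353.2 195.9 103.2  35.8]
top top_flap 0.26 [360.8 234.3  16.3  16.4]
top flap_right 0.35 [352.  195.2 103.7  37.8]
scene flap_right 0.78 [357.1 186.   40.4  16.8]
lip corners by angle (scene/top)
1.6 [[273.0, 168.0], [338.0, 131.0]] [[298.0, 201.0], [407.0, 186.0]]
1.7 [[269.0, 167.0], [334.0, 130.0]] [[297.0, 195.0], [406.0, 181.0]]
1.8 [[265.0, 167.0], [330.0, 130.0]] [[296.0, 191.0], [405.0, 176.0]]
1.9 [[261.0, 167.0], [326.0, 130.0]] [[296.0, 186.0], [404.0, 172.0]]
2.0 [[257.0, 167.0], [322.0, 131.0]] [[295.0, 181.0], [403.0, 168.0]]
2.1 [[253.0, 168.0], [319.0, 132.0]] [[294.0, 178.0], [402.0, 164.0]]
```

```bash
python3 -m pendant '[[0,0,-0.036,0],[0,0,-0.038,0],[0,0,-0.038,0],[0,0,-0.038,0],[0,0,-0.02,0],[0.003,0.036,0,0],[0.003,0.036,0,0],[0.003,0.036,0,0]]'
python3 -m pendant '[[0,0,0,-0.1],[0,0,0,0]]'
python3 plan.py c .125 0 .265
```

```text
time: 58.1
ee_pos: [0.5053, -0.162, 0.2703]
eef_rot: [-0.022, 1.0, 0.0, 0.0]
ft_force: [0.3, 0.6, -0.5]
width: 0.0004
grip_force: 0.0
time: 58.27
ee_pos: [0.5059, -0.1604, 0.2701]
eef_rot: [-0.077, 0.997, 0.001, 0.0]
ft_force: [-0.6, -0.4, 0.1]
width: 0.0008
grip_force: 0.0
turn 0.009 (1 rows); then x -0.1332 y 0.0068 z 0.0051 | xy 4 rows, z 1 rows at 38mm
[ 0.5059 -0.1604  0.2701] 0.155 F [-0.6 -0.4  0.1] t 58.3 w 0.0008 q [-0.3   0.1   0.56  1.68 -0.06  1.38  2.  ]
carton frame xy [-0.0082 -0.0068]
```

```bash
python3 -m pendant '[[-0.034,0.002,0,0.009],[-0.034,0.002,0,0],[-0.034,0.002,0,0],[-0.034,0.001,0,0],[0,0,0,0],[0,0,0,0]]'
python3 plan.py c .125 0 .171
```

```text
time: 58.77
ee_pos: [0.6403, -0.1375, 0.2679]
eef_rot: [-0.067, 0.998, -0.001, -0.002]
ft_force: [-0.0, -0.5, -0.3]
width: 0.0005
grip_force: 0.0
turn -0.011 (1 rows); then x 0.0031 y 0.0037 z 0.0969 | xy 1 rows, z 3 rows at 38mm
[ 0.6403 -0.1375  0.2679] 0.135 F [-0.  -0.5 -0.3] t 58.8 w 0.0005 q [-0.25  0.42  0.55  1.34 -0.21  1.44  1.99]
carton frame xy [ 0.1281 -0.0037]
```

```bash
python3 -m pendant '[[0,0,0.033,0],[0,0,0.033,0],[0,0,0.031,-0.01],[0,0,0,0]]'
python3 -m pendant '[[0.02,0,0,0],[0.02,0,0,0],[0.015,0,0,0],[0,0,0,0]]'
python3 plan.py c .03 0 .171
```

```text
time: 59.1
ee_pos: [0.6363, -0.1383, 0.168]
eef_rot: [-0.072, 0.997, 0.0, -0.003]
ft_force: [0.1, -0.2, 0.2]
width: 0.0005
grip_force: 0.0
time: 59.43
ee_pos: [0.583, -0.1474, 0.1753]
eef_rot: [-0.071, 0.997, 0.0, 0.001]
ft_force: [0.5, -0.1, -0.3]
width: 0.0008
grip_force: 0.0
turn -0.004 (1 rows); then x 0.0400 y 0.0051 z 0.0043 | xy 2 rows, z 1 rows at 38mm
[ 0.583  -0.1474  0.1753] 0.142 F [ 0.5 -0.1 -0.3] t 59.4 w 0.0008 q [-0.27  0.34  0.55  1.63 -0.19  1.22  2.03]
carton frame xy [ 0.07   -0.0051]
```

```bash
python3 -m pendant '[[0.02,0.002,0,0],[0.02,0.002,0.002,0],[0,0,0,0]]'
python3 -m pendant '[[0.015,0,0.012,0],[0.012,0,0.015,0],[0,0,0,0]]'
python3 -m pendant '[[0.008,0,0.015,0],[0.004,0,0.012,0],[0,0,0,0],[0,0,0,0]]'
python3 plan.py c -.007 0 .106
python3 - <<'E'
from h import *
snap("scene")
for o in r.outline_of("top_flap","scene")[:2]: print(round(o["score"],2),np.round(o["bbox"],1))
E
```

```text
time: 59.68
ee_pos: [0.543, -0.1484, 0.1722]
eef_rot: [-0.072, 0.997, 0.0, 0.0]
ft_force: [0.9, -0.5, -0.4]
width: 0.0004
grip_force: 0.0
time: 59.93
ee_pos: [0.5165, -0.1515, 0.1429]
eef_rot: [-0.072, 0.997, 0.0, -0.001]
ft_force: [-0.1, 0.4, 0.1]
width: 0.0007
grip_force: 0.0
time: 60.27
ee_pos: [0.5073, -0.1526, 0.1176]
eef_rot: [-0.073, 0.997, -0.0, 0.0]
ft_force: [0.2, 0.3, 0.1]
width: 0.0004
grip_force: 0.0
turn 0.001 (1 rows); then x 0.0013 y -0.0007 z 0.0116 | xy 1 rows, z 1 rows at 38mm
[ 0.5073 -0.1526  0.1176] 0.147 F [0.2 0.3 0.1] t 60.3 w 0.0004 q [-0.28  0.24  0.55  1.88 -0.14  1.06  2.05]
carton frame xy [-0.0057  0.0007]
0.7 [327.1 204.2 104.4  54.9]
```

```bash
python3 -m pendant '[[0.005,0,0.006,0],[0.012,0,0,0],[0.012,0,0,0],[0.005,0,0,0],[0,0,0,0]]'
python3 -m pendant '[[0,0,0.003,0],[0,0,0.002,0],[0,0,0,0],[0,0,0,0]]'
python3 -m pendant '[[0,0,0.002,0],[0,0,0,0],[0,0,0,0]]'
python3 plan.py c -.04 0 .106
```

```text
time: 60.78
ee_pos: [0.472, -0.1578, 0.1108]
eef_rot: [-0.073, 0.997, 0.0, 0.0]
ft_force: [0.9, -0.2, 0.6]
width: 0.0009
grip_force: 0.0
time: 61.12
ee_pos: [0.4736, -0.1574, 0.1067]
eef_rot: [-0.074, 0.997, 0.0, 0.0]
ft_force: [-6.6, 1.1, 18.6]
width: 0.0004
grip_force: 8.9
time: 61.37
ee_pos: [0.4737, -0.1575, 0.1064]
eef_rot: [-0.074, 0.997, 0.001, 0.0]
ft_force: [-16.5, 4.3, 40.7]
width: 0.0009
grip_force: 20.4
turn 0.001 (1 rows); then x 0.0004 y -0.0008 z 0.0004 | xy 1 rows, z 1 rows at 38mm
[ 0.4737 -0.1575  0.1064] 0.147 F [-16.5   4.3  40.7] t 61.4 w 0.0009 q [-0.28  0.18  0.56  1.97 -0.12  1.02  2.05]
carton frame xy [-0.0396  0.0008]
```

Firm stop at level. I'll lift clear, move aside and check.

```bash
python3 -m pendant '[[0,0,-0.02,0],[0,0,-0.036,0],[0,0,-0.036,0],[0,0,-0.036,0],[0,0.036,0,0],[0,0.036,0,0],[0,0.036,0,0],[0,0.036,0,0]]'
python3 -m pendant '[[0,0.036,0,0],[0,0.036,0,0],[0,0.036,0,0],[0,0.036,0,0],[0,0,0,0],[0,0,0,0],[0,0,0,0],[0,0,0,0]]'
python3 - <<'E'
from ov import *
snap("top","scene")
tile([[overlay([],"scene",255,140,135,135,4,"pics/x.png"),overlay([],"top",280,165,200,130,4,"pics/x.png")]],"pics/m11.png")
E
```

```text
time: 62.03
ee_pos: [0.4516, -0.0132, 0.2318]
eef_rot: [-0.074, 0.997, 0.0, 0.0]
ft_force: [0.9, 0.6, -0.1]
width: 0.0006
grip_force: 0.0
time: 62.7
ee_pos: [0.4309, 0.1264, 0.2315]
eef_rot: [-0.073, 0.997, -0.0, -0.0]
ft_force: [1.1, 0.1, 0.5]
width: 0.0002
grip_force: 0.0
```

View pics/m11.png

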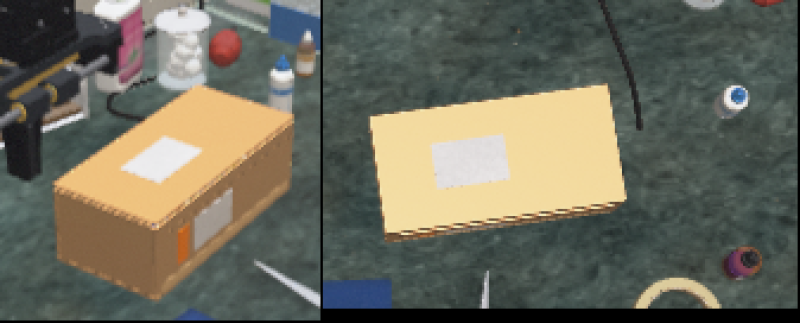

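The carton is fully closed with a level lid. The buffer (733,98) and stain (743,262) bottles still stand. Handing in.

```bash
python3 -c "
from bench import r
print(r.close_job())"
```

```text
the job is handed in; nothing more can be done
None
```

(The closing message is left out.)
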